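# Put the clean cups away under vacuum

## Task

Put the clean steel cups away in the vacuum store: lift the clear bell off the round dish and stand it on the grey foam pad, then nest all the steel cups upright inside one another in a single stack in the middle of the dish, and stand the bell back over them, fully down inside the dish's rim. Only then turn the pump's crank exactly three full turns clockwise as seen from above, never more, and let go with its arm back where it started. Leave the tools and parts lying about where they are.

Things in the scene. Friction and masses are not known exactly. Their poses are not given: they have to be found in the camera images.
- base: Fixed round aluminium dish of the vacuum store, 140 mm outer diameter, flat floor 18 mm above the bench, raised rim to 26 mm, inner diameter of the rim 124 mm. The bell's foot stands inside the rim on the floor. Origin: centre of the underside, on the bench; z up.
- base_floor (a point): Centre of the dish's floor, 18 mm above the bench: the cups' stack stands here, in the middle.
- bell: Loose clear plastic bell, open below: cylinder of 112 mm outer, 104 mm inner diameter, 135 mm high, 130 mm of room inside, on top an upright round black knob, 26 mm in diameter, 36 mm high (top at 171 mm). 0.28 to 0.44 kg. It starts on the empty dish. Origin: centre of its open lower rim; z up through the knob.
- bell_knob (a point): Point on the bell's axis inside the knob, 158 mm above the bell's lower rim: where to grip the knob from above.
- pad: Fixed square dark grey foam pad on the bench, 150 x 150 mm, 10 mm thick: parking place for the bell. Origin: centre of its underside; z up.
- pump: Fixed hand vacuum pump: white box 150 x 110 x 50 mm, with a horizontal crank on top turning about the upright axis through its centre. The pump's own x axis is its 150 mm side. Origin: centre of its underside; z up.
- crank_axis (a point): Point on the crank's upright axis at gripping height, 107 mm above the bench.
- crank_grip (a point): Grip point on the crank's handle: an upright round black sleeve, 24 mm in diameter and 45 mm high (from 81 to 126 mm above the bench), 55 mm from the crank's axis, spinning freely on its pin, so it can be held without twisting the tool. The point lies on the sleeve's axis, 107 mm above the bench.
- crank (a joint): Crank angle in rad, counting on over full turns, growing clockwise as seen from above; at 0 the arm points along the pump's own -x. It starts within 0.15 rad of 0; one turn is 6.283. Friction about 0.12 N m, it stays where it is left, and there is no stop within several turns either way.
- cup1: One of up to five identical tapered steel cups, upright at the start. 52 mm high, 62 mm across the rim, 42 mm across the foot, wall 2 mm, 0.09 kg. A raised middle of its inner floor, 26 mm across, 18 mm above the foot, carries the foot of the cup nested in it: each nested cup stands 18 to 20 mm above the one below. Origin: centre of the underside, z up through the mouth.
- cup2: One of up to five identical tapered steel cups, upright at the start. 52 mm high, 62 mm across the rim, 42 mm across the foot, wall 2 mm, 0.09 kg. A raised middle of its inner floor, 26 mm across, 18 mm above the foot, carries the foot of the cup nested in it: each nested cup stands 18 to 20 mm above the one below. Origin: centre of the underside, z up through the mouth.
- cup3: One of up to five identical tapered steel cups, upright at the start. 52 mm high, 62 mm across the rim, 42 mm across the foot, wall 2 mm, 0.09 kg. A raised middle of its inner floor, 26 mm across, 18 mm above the foot, carries the foot of the cup nested in it: each nested cup stands 18 to 20 mm above the one below. Origin: centre of the underside, z up through the mouth.
- cup4: One of up to five identical tapered steel cups, upright at the start. 52 mm high, 62 mm across the rim, 42 mm across the foot, wall 2 mm, 0.09 kg. A raised middle of its inner floor, 26 mm across, 18 mm above the foot, carries the foot of the cup nested in it: each nested cup stands 18 to 20 mm above the one below. Origin: centre of the underside, z up through the mouth.
- cup5: One of up to five identical tapered steel cups, upright at the start. 52 mm high, 62 mm across the rim, 42 mm across the foot, wall 2 mm, 0.09 kg. A raised middle of its inner floor, 26 mm across, 18 mm above the foot, carries the foot of the cup nested in it: each nested cup stands 18 to 20 mm above the one below. Origin: centre of the underside, z up through the mouth.
- screwdriver: Bystander, loose, to be left alone: black-handled screwdriver, 200 mm long, lying. Origin at the middle, underneath.
- wrench: Bystander, loose, to be left alone: steel wrench, 180 mm long, lying. Origin at the middle, underneath.
- fitting: Bystander, loose, to be left alone: round brass fitting, 30 mm across, 40 mm high. Origin: centre of the underside.
- jar: Bystander, loose, to be left alone: closed jar, 52 mm across, 75 mm high. Origin: centre of the underside.
- disc: Bystander, loose, to be left alone: flat yellow metal disc, 80 mm across, 5 mm thick. Origin: centre of the underside.
- valve: Bystander, loose, to be left alone: dark solenoid valve block, 50 x 34 x 60 mm. Origin: centre of the underside.
Not all that is in view belongs to the job. Leave any yellow look-alike of the cup1 alone. Leave any yellow look-alike of the cup4 alone.

How it is judged:
On the way, in this order (a step that is already met when the one before it is completed fails the run):
1. the bell stands upright on the foam pad (horizontal distance between bell and pad below 0.05 m and z of bell in the frame of pad below 0.016 m and angle between bell's own z axis and vertical below 0.08 rad), for 0.2 s.
2. all the cups stand nested in one upright stack in the middle of the dish, the bell still off (horizontal distance between each of cup1, cup2, cup3, cup4, cup5 and base_floor below 0.015 m and angle between each of cup1, cup2, cup3, cup4, cup5's own z axis and vertical below 0.15 rad and z of cup1 in the frame of base_floor between -0.004 and 0.085 m and z of cup2 in the frame of base_floor between -0.004 and 0.085 m and z of cup3 in the frame of base_floor between -0.004 and 0.085 m and z of cup4 in the frame of base_floor between -0.004 and 0.085 m and z of cup5 in the frame of base_floor between -0.004 and 0.085 m and horizontal distance between bell and base_floor above 0.09 m), for 0.2 s.
3. the bell stands fully down on the dish over the stack, the crank not yet turned (horizontal distance between bell and base_floor below 0.009 m and z of bell in the frame of base_floor below 0.004 m and angle between bell's own z axis and vertical below 0.05 rad and horizontal distance between each of cup1, cup2, cup3, cup4, cup5 and base_floor below 0.015 m and angle between each of cup1, cup2, cup3, cup4, cup5's own z axis and vertical below 0.15 rad and z of cup1 in the frame of base_floor between -0.004 and 0.085 m and z of cup2 in the frame of base_floor between -0.004 and 0.085 m and z of cup3 in the frame of base_floor between -0.004 and 0.085 m and z of cup4 in the frame of base_floor between -0.004 and 0.085 m and z of cup5 in the frame of base_floor between -0.004 and 0.085 m and value of joint crank between -0.7 and 0.7 rad), for 0.2 s.
4. the crank has been turned three full turns clockwise (value of joint crank between 18.2996 and 19.3996 rad), for 0.2 s.
At the end, for the whole second after the job is handed in: All cups upright (0.15 rad), within 15 mm of the dish's middle, feet at most 85 mm above its floor; bell over them within 9 mm of centre, within 4 mm of the floor, upright within 0.05 rad; crank at 18.85 rad within 0.55; bell and crank at rest (all of step 4 and horizontal distance between each of cup1, cup2, cup3, cup4, cup5 and base_floor below 0.015 m and angle between each of cup1, cup2, cup3, cup4, cup5's own z axis and vertical below 0.15 rad and z of cup1 in the frame of base_floor between -0.004 and 0.085 m and z of cup2 in the frame of base_floor between -0.004 and 0.085 m and z of cup3 in the frame of base_floor between -0.004 and 0.085 m and z of cup4 in the frame of base_floor between -0.004 and 0.085 m and z of cup5 in the frame of base_floor between -0.004 and 0.085 m and horizontal distance between bell and base_floor below 0.009 m and z of bell in the frame of base_floor below 0.004 m and angle between bell's own z axis and vertical below 0.05 rad and linear speed of bell below 0.02 m/s and velocity of joint crank between -0.05 and 0.05 rad/s); the robot touches nothing.
It fails at once if the crank is turned well past three turns (value of joint crank above 20.0496 rad).
It fails at once if the crank is turned backwards from its start (value of joint crank below -1.2 rad).
It fails at once if a bystander is pushed more than 50 mm away (distance of any of screwdriver, wrench, fitting, jar, disc, valve from where it was at the start of the episode above 0.05 m).
Of cup1, cup2, cup3, cup4, cup5 only 3 to 5 are there at a start; the rules pass over those that are not, and their reading is None.
At some moment in a run one of cup1, cup2, cup3, cup4, cup5 may be knocked a few centimetres aside while the robot is not near it.
It also fails if it takes over 210 s, if anything falls off the work surface, if the arm or the gripper's body presses on something with over 40 N, if the wrist force passes 120 N, or if a joint passes its speed limit or range.

## Robot

A 6-joint arm with a two-finger parallel gripper is mounted at the origin on the work surface. World frame = base frame: x ahead of the robot, y to its left, z up, the work surface at z = 0. Lengths are in m, angles in rad, forces in N, time in s.
With the tool pointing down it reaches from about 0.35 to 0.85 m from the base axis. Payload 8.1 kg.
Tool frame: the origin (TCP) lies midway between the tips of the shut fingers; the grasp point (between the pads) lies 19 mm behind it; z points along the fingers, y is the direction in which the jaws open and shut (so a half turn about z gives the same grasp; the last joint's range is limited). The gripper opens to 93 mm and grips with 3 to 60 N. Pads are 15 mm wide; open, the fingers measure 128 mm over their backs; the gripper's body (75 mm by 188 mm) begins 65 mm behind the grasp point.
Start: joints at [1.167, 0.13, 1.488, -0, 1.523, -0.085], TCP at [0.188, 0.57, 0.219] pointing down, gripper open.
Joint ranges: [-2.96, 2.96], [-0.89, 2.26], [0.02, 2.5], [-1.34, 4.48], [0, 2.73], [-2.66, 2.66]. Speed limits (rad/s): [2.39, 2.39, 2.79, 3.14, 3.14, 3.14].

## Interface

Orientations are given as a rotation vector (axis times angle).
In Python, from plant import robot gives the robot as it stands. The module is installed in compiled form; this text tells all that it offers.
- The arm moves only by the shell command python3 -m pendant 'ROWS' [FORCE]. ROWS is JSON, a list of rows, each an object with "translation": the shift along the tool's x, y, z in mm, a list of three; "twist": the turn, a rotation vector about the tool's x, y, z in rad, a list of three; "grip": the opening, from -1 (shut) to 1 (fully open). A call has exactly 10 rows; each row shifts and turns the pose as measured when the row begins, along the tool's axes as they then stand; what a row does not reach is not made up. A row lasts 1/10 s, in which the tool goes at most 50 mm and 8.59 degrees, less where a joint would pass 70% of its speed; a pose out of reach is approached as far as the arm can. A call is refused whole if a number of a shift passes 50 or a number of a turn 0.15, either way. A call with a gripper value outside its range is refused whole. The fingers move at their own pace and stop on an object; FORCE is the grip in N (left out, the last holds). Time passes only in rows, so rows that do not move let the fingers close, or fill a call up. It gives the time, the measured TCP pose, the force and the opening at its end, in the units of the state.
- robot.read_state(): the state, without advancing time (a new reading comes with each control period).
- robot.read_camera(name): name is "side" or "top" or "wrist"; returns (picture, depth): 480x640x3 uint8, red, green, blue; 480x640 float32, m along the optical axis (not along the pixel's ray), 0 where there is no reading.
- robot.camera_info(name): a dict with "vertical_fov" (degrees; the focal length in pixels is half the picture's height over the tangent of half this angle, whatever the lens; pixels are square), "cx", "cy" (the principal point, pixels), "cam_to_world" (4x4, takes a point from camera to world coordinates). Camera axes: x right, y up, looking along -z (the intrinsics and any distortion apply to the point x, -y, -z); pixel columns grow to the right and rows downward; lengths in m; the calibration is good to about 2 mm. A picture is of the moment at which its call begins: read the wrist's pose just before it. camera_info takes no time and is no camera call; for the wrist camera it gives the pose at the moment of the call.
- robot.close_job(): hands the job in, once; it reports no verdict.
The state is a dict: "t": time; "q": joint angles; "dq": joint speeds; "joint_torque": joint torques, N m; "tool_pos": TCP position; "orientation": TCP orientation; "force": force on the tool from outside, world axes, zero at the start; "wrist_torque": the same for the moment, N m; "opening": finger opening in m.
Only numpy, scipy, OpenCV 4.12 (cv2) and the standard library are available. Lean on these libraries where they do the work, as an engineer would, in place of code of your own. Each camera call takes 0.05 s, during which the arm holds its last target. There are 200 camera calls.

## Working session

There is one attempt and no reset: what is moved stays moved. The work goes in short steps, Python scripts to look and compute and a shell command to move; the robot and the scene stay as the last step left them, time stands still between calls to the robot, and variables do not carry over. Pictures are saved under pics/ and viewed, about 12 in all and at most 16, crops included, and the job is handed in when it is done.

```bash
mkdir -p pics
cat > h.py <<'E'
import numpy as np, cv2
from plant import robot
from scipy.spatial.transform import Rotation as R
def shot(name,fn=None):
    info=robot.camera_info(name); im,d=robot.read_camera(name)
    if fn: cv2.imwrite('pics/'+fn,im[:,:,::-1])
    return im,d,info
def world(info,d,u=None,v=None):
    # per-pixel world points from depth
    f=240/np.tan(np.radians(info['vertical_fov'])/2)
    if u is None: v,u=np.mgrid[0:480,0:640]
    x=(u-info['cx'])/f*d; y=-(v-info['cy'])/f*d
    P=np.stack([x,y,-d,np.ones_like(d)],-1)
    return (P@np.array(info['cam_to_world']).T)[...,:3]
def st():
    s=robot.read_state(); print('t',round(s['t'],2),'pos',np.round(s['tool_pos'],4),'ori',np.round(s['orientation'],3),'F',np.round(s['force'],1),'op',round(s['opening'],4)); return s
E
python3 - <<'E'
from h import *
s=st(); print(R.from_rotvec(s['orientation']).as_matrix().round(3))
for n in ('top','side','wrist'):
    im,d,i=shot(n,n+'0.png'); print(n,{k:(np.round(v,3).tolist()) if not isinstance(v,str) else v for k,v in i.items()})
    np.savez('/tmp/'+n,im=im,d=d)
E
```

```text
t 0.0 pos [0.1878 0.5692 0.2176] ori [-4.990e-01 -3.101e+00  3.000e-03] F [-0.3  0.1  0.3] op 0.0933
[[-0.95   0.313 -0.001]
 [ 0.313  0.95  -0.002]
 [ 0.    -0.002 -1.   ]]
top {'vertical_fov': 53.37, 'cx': 315.318, 'cy': 247.65, 'cam_to_world': [[-0.019, 0.987, -0.157, 0.37], [-1.0, -0.015, 0.027, -0.037], [0.025, 0.158, 0.987, 1.089], [0.0, 0.0, 0.0, 1.0]]}
side {'vertical_fov': 52.478, 'cx': 324.503, 'cy': 236.26, 'cam_to_world': [[-0.983, 0.133, -0.129, 0.388], [-0.186, -0.728, 0.66, 0.654], [-0.006, 0.673, 0.74, 0.899], [0.0, 0.0, 0.0, 1.0]]}
wrist {'vertical_fov': 66.493, 'cx': 319.476, 'cy': 240.117, 'cam_to_world': [[0.313, -0.915, -0.255, 0.117], [0.95, 0.301, 0.086, 0.592], [-0.002, -0.269, 0.963, 0.384], [0.0, 0.0, 0.0, 1.0]]}
```

View pics/top0.png

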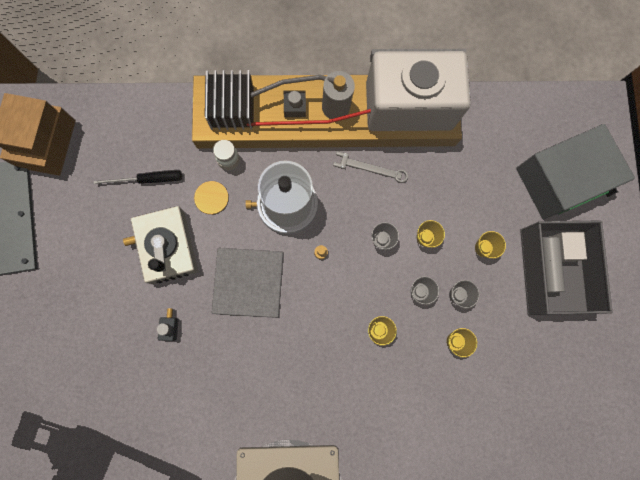

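View pics/side0.png

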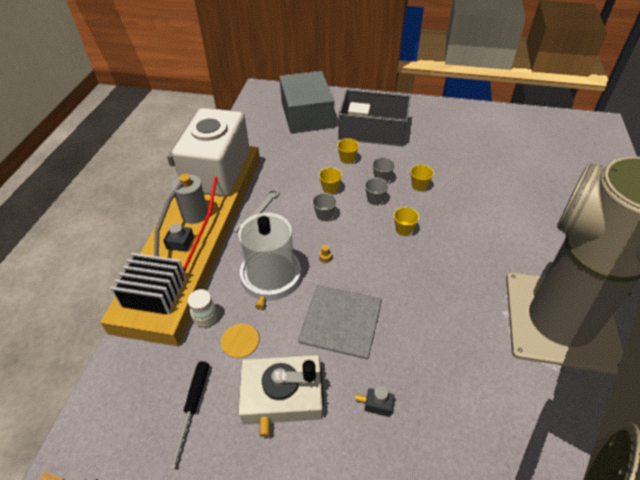

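Top view: three steel cups at (386,237), (424,291), (464,295), four yellow decoys beside them. Bell knob (285,184), dish around (287,200), pad (247,282), pump (161,245) with crank handle (155,264).

Run:
```python
from h import *
from scipy.optimize import least_squares
def fit(P):
    r=least_squares(lambda p:np.hypot(P[:,0]-p[0],P[:,1]-p[1])-p[2],[*P[:,:2].mean(0),.03],loss='soft_l1',f_scale=.002); return r.x
for n,seeds in (('top',dict(c1=(386,237),c2=(424,291),c3=(464,295),y1=(430,235),y2=(491,245),y3=(382,331),y4=(462,343),jar=(225,153),fit=(321,252),valve=(168,327))),('side',dict(c1=(325,206),c2=(376,190),c3=(383,170)))):
    z=np.load(f'/tmp/{n}.npz'); i=robot.camera_info(n); W=world(i,z['d'])
    for k,(u,v) in seeds.items():
        w=W[v-20:v+20,u-20:u+20].reshape(-1,3); w=w[(w[:,2]>.043)&(w[:,2]<.058)] if k[0] in 'cy' else w[w[:,2]>.02]
        print(n,k,len(w),fit(w).round(4),w[:,2].max().round(3))
    im=z['im'].astype(int); hsv=cv2.cvtColor(z['im'],cv2.COLOR_RGB2HSV)
    for k,(u,v),h in (('knob',(285,184),None),('handle',(155,264),None),) if n=='top' else (('knob',(264,225),None),('handle',(309,370),None)):
        m=np.zeros((480,640),bool); m[v-14:v+14,u-14:u+14]=1; m&=(z['im'].max(2)<60); w=W[m]; 
        print(n,k,len(w),np.median(w,0).round(4),w.min(0).round(3),w.max(0).round(3))
        zt=np.percentile(w[:,2],90); t=w[w[:,2]>zt-.006]; print('   top disc',len(t),fit(t).round(4),t.mean(0).round(4))
z=np.load('/tmp/top.npz'); i=robot.camera_info('top'); W=world(i,z['d'])
# pad, pump by colour/height
for k,(u,v),r,lo,hi in (('pad',(247,282),42,.005,.016),('pump',(161,245),45,.042,.056),('dishrim',(287,200),40,.021,.030),('bench',(330,380),20,-.1,.1)):
    sub=np.zeros((480,640),bool); sub[v-r:v+r,u-r:u+r]=1
    m=sub&(W[...,2]>lo)&(W[...,2]<hi); w=W[m]; rr=cv2.minAreaRect((w[:,:2]*1000).astype(np.float32)); print(k,m.sum(),np.round(rr[0],1),np.round(rr[1],1),rr[2],w.mean(0).round(4), np.median(w[:,2]).round(4), fit(w).round(4))
```

```text
top c1 143 [ 0.5604 -0.2199  0.0289] 0.057
top c2 148 [ 0.4383 -0.3021  0.029 ] 0.056
top c3 156 [ 0.4292 -0.3904  0.0289] 0.055
top y1 152 [ 0.5636 -0.3223  0.029 ] 0.057
top y2 164 [ 0.5372 -0.4574  0.029 ] 0.058
top y3 154 [ 0.3538 -0.2049  0.029 ] 0.056
top y4 156 [ 0.3252 -0.378   0.0291] 0.056
top jar 985 [0.7698 0.1388 0.0327] 1.089
top fit 78 [-130.935  -514.5435  530.9974] 1.089
top valve 462 [0.3684 0.2641 0.0187] 1.089
top knob 108 [ 0.6393 -0.0048  0.1875] [ 0.37  -0.037  0.16 ] [0.655 0.007 1.089]
   top disc 73 [ 0.6427 -0.0019  0.0093] [ 0.6405 -0.0051  0.2011]
top handle 170 [0.495  0.2585 0.123 ] [0.484 0.252 0.052] [0.533 0.273 0.13 ]
   top disc 87 [0.4945 0.263  0.0073] [0.4945 0.2629 0.1259]
side c1 148 [ 0.5597 -0.2195  0.0292] 0.055
side c2 174 [ 0.4374 -0.3036  0.0303] 0.055
side c3 218 [ 0.4316 -0.3711  0.0439] 0.055
side knob 175 [0.642  0.0048 0.1819] [ 0.632 -0.012  0.158] [0.655 0.012 0.191]
   top disc 83 [ 6.436e-01 -6.000e-04  8.300e-03] [6.435e-01 1.000e-04 1.876e-01]
side handle 275 [0.4915 0.2705 0.1152] [ 0.388  0.194 -0.003] [0.52  0.654 0.899]
   top disc 124 [-1.1816  0.0157  1.6945] [0.4915 0.2769 0.1435]
pad 4392 [468.2  89.3] [190. 181.] 0.8190397620201111 [0.4652 0.0884 0.0101] 0.01 [0.4656 0.0882 0.0598]
pump 2409 [549.1 271.1] [153.4 111.3] 14.474902153015137 [0.5514 0.2677 0.05  ] 0.0501 [0.5472 0.2737 0.0593]
dishrim 452 [623.    4.9] [ 96.9 160.3] 6.688021659851074 [ 0.6128 -0.0027  0.0256] 0.0259 [ 0.6469 -0.0029  0.0664]
bench 1592 [247.4 -92.9] [87.4 84.9] 88.63381958007812 [ 2.472e-01 -9.270e-02 -2.000e-04] -0.0002 [ 0.2474 -0.0926  0.0347]
```

```bash
python3 -m pendant '[{"translation":[0,0,-10],"twist":[0,0,0.139],"grip":1},{"translation":[0,0,-10],"twist":[0,0,0.139],"grip":1},{"translation":[0,0,-10],"twist":[0,0,0.139],"grip":1},{"translation":[0,0,-10],"twist":[0,0,0.139],"grip":1},{"translation":[0,0,-10],"twist":[0,0,0.139],"grip":1},{"translation":[0,0,-10],"twist":[0,0,0.139],"grip":1},{"translation":[0,0,-10],"twist":[0,0,0.139],"grip":1},{"translation":[0,0,-10],"twist":[0,0,0.139],"grip":1},{"translation":[0,0,-10],"twist":[0,0,0.139],"grip":1},{"translation":[0,0,0],"twist":[0,0,0],"grip":1}]' 40
cat >> h.py <<'E'
def go(x,y,z=None,yaw=0):
    # remaining shift in tool axes, mm, and twist about the tool, wanted tool y=(cos yaw,sin yaw,0), z down
    s=st(); M=R.from_rotvec(s['orientation']).as_matrix(); p=np.array(s['tool_pos'])
    d=np.array([x,y,p[2] if z is None else z])-p
    c,sn=np.cos(yaw),np.sin(yaw); G=np.array([[-sn,c,0],[c,sn,0],[0,0,-1]])
    print('tool shift mm',(M.T@d*1000).round(1),'twist',R.from_matrix(M.T@G).as_rotvec().round(3))
E
python3 -c "
from h import *
go(.643,-.002,.30)"
```

```text
t: 1.15
tool_pos: [0.187, 0.5673, 0.3057]
orientation: [2.272, 2.163, -0.016]
force: [-0.0, 0.4, 0.9]
opening: 0.0931
t 1.15 pos [0.187  0.5673 0.3057] ori [ 2.272  2.163 -0.016] F [-0.   0.4  0.9] op 0.0931
tool shift mm [-546.2  483.5    9.6] twist [-0.004  0.011 -0.049]
```

```bash
python3 -m pendant '[{"translation":[-35,31,0],"twist":[0,0,-0.049],"grip":1},{"translation":[-37,33,0],"twist":[0,0,0],"grip":1},{"translation":[-37,33,0],"twist":[0,0,0],"grip":1},{"translation":[-37,33,0],"twist":[0,0,0],"grip":1},{"translation":[-37,33,0],"twist":[0,0,0],"grip":1},{"translation":[-37,33,0],"twist":[0,0,0],"grip":1},{"translation":[-37,33,0],"twist":[0,0,0],"grip":1},{"translation":[-37,33,0],"twist":[0,0,0],"grip":1},{"translation":[-37,33,0],"twist":[0,0,0],"grip":1},{"translation":[-37,33,0],"twist":[0,0,0],"grip":1}]'
python3 -c "
from h import *
go(.643,-.002,.30)"
```

```text
t: 2.15
tool_pos: [0.5214, 0.2026, 0.2982]
orientation: [2.15, 2.288, -0.03]
force: [0.2, 0.6, 0.5]
opening: 0.093
t 2.15 pos [0.5214 0.2026 0.2982] ori [ 2.15   2.288 -0.03 ] F [0.2 0.6 0.5] op 0.093
tool shift mm [-2.118e+02  1.086e+02 -2.000e-01] twist [-0.012  0.015  0.063]
```

```bash
python3 -m pendant '[{"translation":[-25,13,0],"twist":[0,0,0.03],"grip":1},{"translation":[-25,13,0],"twist":[0,0,0.03],"grip":1},{"translation":[-25,13,0],"twist":[0,0,0],"grip":1},{"translation":[-25,13,0],"twist":[0,0,0],"grip":1},{"translation":[-25,13,0],"twist":[0,0,0],"grip":1},{"translation":[-25,13,0],"twist":[0,0,0],"grip":1},{"translation":[-25,13,0],"twist":[-0.006,0.007,0],"grip":1},{"translation":[-17,7,0],"twist":[-0.006,0.007,0],"grip":1},{"translation":[0,0,0],"twist":[0,0,0],"grip":1},{"translation":[0,0,0],"twist":[0,0,0],"grip":1}]'
python3 - <<'E'
from h import *
go(.643,-.002,.157)
im,d,i=shot('wrist','w1.png'); np.savez('/tmp/w1',im=im,d=d)
W=world(i,d); m=(im.max(2)<60)&(W[...,2]>.15)&(W[...,2]<.2)&(np.hypot(W[...,0]-.643,W[...,1]+.002)<.04)
w=W[m]; print(m.sum(),w.mean(0),w.min(0),w.max(0))
t=w[w[:,2]>.182]; print(len(t),t.mean(0), t.min(0),t.max(0))
r=W[(W[...,2]>.023)&(W[...,2]<.03)&(np.hypot(W[...,0]-.645,W[...,1]+.003)<.09)]; print(len(r),r.min(0),r.max(0))
E
```

```text
t: 3.15
tool_pos: [0.6279, -0.002, 0.2872]
orientation: [-2.173, -2.257, 0.017]
force: [1.1, -0.1, 0.0]
opening: 0.0929
t 3.15 pos [ 0.6279 -0.002   0.2872] ori [-2.173 -2.257  0.017] F [ 1.1 -0.1  0. ] op 0.0929
tool shift mm [ -0.4  16.9 129.9] twist [-0.014  0.001  0.038]
1033 [ 0.6441485  -0.0027771   0.18496815] [ 0.63252384 -0.01742965  0.15647927] [0.65693996 0.006732   0.19089294]
839 [ 0.64449864 -0.00440761  0.18839224] [ 0.63252384 -0.01742965  0.18207203] [0.65693996 0.006732   0.19089294]
1125 [ 0.57540058 -0.01423913  0.02301424] [0.71092755 0.08585334 0.02983585]
```

View pics/w1.png

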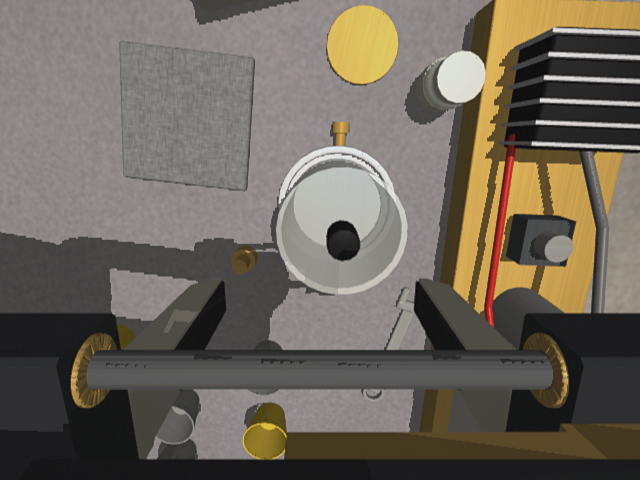

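```bash
python3 -m pendant '[{"translation":[-1,9,10],"twist":[-0.007,0,0.019],"grip":1},{"translation":[-1,8,15],"twist":[-0.007,0,0.019],"grip":1},{"translation":[0,0,15],"twist":[0,0,0],"grip":1},{"translation":[0,0,15],"twist":[0,0,0],"grip":1},{"translation":[0,0,15],"twist":[0,0,0],"grip":1},{"translation":[0,0,0],"twist":[0,0,0],"grip":1},{"translation":[0,0,0],"twist":[0,0,0],"grip":1},{"translation":[0,0,0],"twist":[0,0,0],"grip":1},{"translation":[0,0,0],"twist":[0,0,0],"grip":1},{"translation":[0,0,0],"twist":[0,0,0],"grip":1}]'
python3 -c "
from h import *
go(.6445,-.004,.157)"
```

```text
t: 4.2
tool_pos: [0.6447, 0.0018, 0.2116]
orientation: [2.213, 2.228, -0.0]
force: [0.0, 0.1, -0.6]
opening: 0.093
t 4.2 pos [0.6447 0.0018 0.2116] ori [ 2.213  2.228 -0.   ] F [ 0.   0.1 -0.6] op 0.093
tool shift mm [-5.7 -0.3 54.6] twist [0.001 0.001 0.007]
```

```bash
python3 -m pendant '[{"translation":[-3,0,15],"twist":[0,0,0],"grip":1},{"translation":[-3,0,15],"twist":[0,0,0.007],"grip":1},{"translation":[0,0,12],"twist":[0,0,0],"grip":1},{"translation":[0,0,11],"twist":[0,0,0],"grip":1},{"translation":[0,0,0],"twist":[0,0,0],"grip":1},{"translation":[0,0,0],"twist":[0,0,0],"grip":1},{"translation":[0,0,0],"twist":[0,0,0],"grip":1},{"translation":[0,0,0],"twist":[0,0,0],"grip":1},{"translation":[0,0,0],"twist":[0,0,0],"grip":1},{"translation":[0,0,0],"twist":[0,0,0],"grip":1}]' 40
python3 -c "
from h import *
go(.6445,-.004,.157)"
```

```text
t: 5.2
tool_pos: [0.6454, -0.0051, 0.1549]
orientation: [2.221, 2.218, 0.002]
force: [0.2, 1.2, 0.3]
opening: 0.0928
t 5.2 pos [ 0.6454 -0.0051  0.1549] ori [2.221e+00 2.218e+00 2.000e-03] F [0.2 1.2 0.3] op 0.0928
tool shift mm [ 1.1 -0.9 -2.1] twist [ 0.003  0.001 -0.001]
```

```bash
python3 -m pendant '[{"translation":[1,0,-2],"twist":[0,0,0],"grip":1},{"translation":[0,0,0],"twist":[0,0,0],"grip":-1},{"translation":[0,0,0],"twist":[0,0,0],"grip":-1},{"translation":[0,0,0],"twist":[0,0,0],"grip":-1},{"translation":[0,0,0],"twist":[0,0,0],"grip":-1},{"translation":[0,0,0],"twist":[0,0,0],"grip":-1},{"translation":[0,0,0],"twist":[0,0,0],"grip":-1},{"translation":[0,0,0],"twist":[0,0,0],"grip":-1},{"translation":[0,0,0],"twist":[0,0,0],"grip":-1},{"translation":[0,0,0],"twist":[0,0,0],"grip":-1}]' 40
python3 -c "
from h import *
go(.6445,-.004,.157)"
```

```text
t: 6.2
tool_pos: [0.6455, -0.004, 0.1575]
orientation: [2.221, 2.218, 0.002]
force: [-0.4, -0.7, -1.2]
opening: 0.0254
t 6.2 pos [ 0.6455 -0.004   0.1575] ori [2.221e+00 2.218e+00 2.000e-03] F [-0.4 -0.7 -1.2] op 0.0254
tool shift mm [ 0.  -1.   0.5] twist [ 0.003  0.001 -0.001]
```

Gripped (25.4 mm). Lift straight up.

```bash
python3 -m pendant '[{"translation":[0,0,-8],"twist":[0,0,0],"grip":-1},{"translation":[0,0,-12],"twist":[0,0,0],"grip":-1},{"translation":[0,0,-15],"twist":[0,0,0],"grip":-1},{"translation":[0,0,-15],"twist":[0,0,0],"grip":-1},{"translation":[0,0,-15],"twist":[0,0,0],"grip":-1},{"translation":[0,0,-10],"twist":[0,0,0],"grip":-1},{"translation":[0,0,-5],"twist":[0,0,0],"grip":-1},{"translation":[0,0,0],"twist":[0,0,0],"grip":-1},{"translation":[0,0,0],"twist":[0,0,0],"grip":-1},{"translation":[0,0,0],"twist":[0,0,0],"grip":-1}]'
python3 -c "
from h import *
go(.466,.088,.149)"
```

```text
t: 7.2
tool_pos: [0.6452, -0.0039, 0.2454]
orientation: [2.22, 2.218, 0.003]
force: [0.1, -0.7, -2.5]
opening: 0.0251
t 7.2 pos [ 0.6452 -0.0039  0.2454] ori [2.22  2.218 0.003] F [ 0.1 -0.7 -2.5] op 0.0251
tool shift mm [  91.8 -179.7   95.6] twist [ 0.004  0.001 -0.001]
```

```bash
python3 -m pendant '[{"translation":[6,-10,0],"twist":[0,0,0],"grip":-1},{"translation":[10,-20,0],"twist":[0,0,0],"grip":-1},{"translation":[13,-26,0],"twist":[0,0,0],"grip":-1},{"translation":[15,-30,0],"twist":[0,0,0],"grip":-1},{"translation":[15,-30,0],"twist":[0,0,0],"grip":-1},{"translation":[13,-26,0],"twist":[0,0,0],"grip":-1},{"translation":[10,-20,0],"twist":[0,0,0],"grip":-1},{"translation":[6,-12,0],"twist":[0,0,0],"grip":-1},{"translation":[2,-4,0],"twist":[0,0,0],"grip":-1},{"translation":[0,0,0],"twist":[0,0,0],"grip":-1}]'
python3 -c "
from h import *
go(.466,.088,.149)"
```

```text
t: 8.2
tool_pos: [0.4564, 0.0888, 0.2353]
orientation: [-2.219, -2.215, 0.013]
force: [0.2, -0.3, -2.6]
opening: 0.0252
t 8.2 pos [0.4564 0.0888 0.2353] ori [-2.219 -2.215  0.013] F [ 0.2 -0.3 -2.6] op 0.0252
tool shift mm [-0.6 10.5 86.2] twist [-0.01   0.001 -0.002]
```

```bash
python3 -m pendant '[{"translation":[0,5,10],"twist":[-0.01,0.001,0],"grip":-1},{"translation":[0,4,13],"twist":[0,0,0],"grip":-1},{"translation":[0,0,13],"twist":[0,0,0],"grip":-1},{"translation":[0,0,13],"twist":[0,0,0],"grip":-1},{"translation":[0,0,12],"twist":[0,0,0],"grip":-1},{"translation":[0,0,10],"twist":[0,0,0],"grip":-1},{"translation":[0,0,5],"twist":[0,0,0],"grip":-1},{"translation":[0,0,2],"twist":[0,0,0],"grip":-1},{"translation":[0,0,0],"twist":[0,0,0],"grip":-1},{"translation":[0,0,0],"twist":[0,0,0],"grip":-1}]'
python3 -c "
from h import *
go(.466,.088,.149)"
```

```text
t: 9.2
tool_pos: [0.4675, 0.0872, 0.1504]
orientation: [-2.226, -2.217, 0.002]
force: [-0.0, -0.2, -2.6]
opening: 0.0257
t 9.2 pos [0.4675 0.0872 0.1504] ori [-2.226e+00 -2.217e+00  2.000e-03] F [-0.  -0.2 -2.6] op 0.0257
tool shift mm [ 0.8 -1.5  1.4] twist [-0.001  0.001 -0.004]
```

```bash
python3 -m pendant '[{"translation":[0,0,1],"twist":[0,0,0],"grip":-1},{"translation":[0,0,1],"twist":[0,0,0],"grip":-1},{"translation":[0,0,1],"twist":[0,0,0],"grip":-1},{"translation":[0,0,0],"twist":[0,0,0],"grip":-1},{"translation":[0,0,0],"twist":[0,0,0],"grip":-1},{"translation":[0,0,0],"twist":[0,0,0],"grip":-1},{"translation":[0,0,0],"twist":[0,0,0],"grip":-1},{"translation":[0,0,0],"twist":[0,0,0],"grip":-1},{"translation":[0,0,0],"twist":[0,0,0],"grip":-1},{"translation":[0,0,0],"twist":[0,0,0],"grip":-1}]'
```

```text
t: 10.2
tool_pos: [0.4683, 0.0875, 0.1491]
orientation: [2.225, 2.216, 0.001]
force: [-1.2, 1.1, -0.4]
opening: 0.0253
```

Contact (load came off at z=0.149). Release and rise.

```bash
python3 -m pendant '[{"translation":[0,0,0],"twist":[0,0,0],"grip":1},{"translation":[0,0,0],"twist":[0,0,0],"grip":1},{"translation":[0,0,0],"twist":[0,0,0],"grip":1},{"translation":[0,0,0],"twist":[0,0,0],"grip":1},{"translation":[0,0,0],"twist":[0,0,0],"grip":1},{"translation":[0,0,0],"twist":[0,0,0],"grip":1},{"translation":[0,0,-15],"twist":[0,0,0],"grip":1},{"translation":[0,0,-25],"twist":[0,0,0],"grip":1},{"translation":[0,0,-25],"twist":[0,0,0],"grip":1},{"translation":[0,0,-15],"twist":[0,0,0],"grip":1}]'
python3 -c "
from h import *
go(.560,-.220,.15)"
```

```text
t: 11.2
tool_pos: [0.4669, 0.0873, 0.2325]
orientation: [-2.225, -2.216, 0.003]
force: [0.2, -0.6, 0.6]
opening: 0.0921
t 11.2 pos [0.4669 0.0873 0.2325] ori [-2.225 -2.216  0.003] F [ 0.2 -0.6  0.6] op 0.0921
tool shift mm [-306.9   94.5   82.5] twist [-0.002  0.001 -0.004]
```

```bash
python3 -m pendant '[{"translation":[-20,6,-2],"twist":[0,0,0],"grip":1},{"translation":[-38,12,-2],"twist":[0,0,0],"grip":1},{"translation":[-42,13,0],"twist":[0,0,0],"grip":1},{"translation":[-42,13,0],"twist":[0,0,0],"grip":1},{"translation":[-42,13,0],"twist":[0,0,0],"grip":1},{"translation":[-42,13,0],"twist":[0,0,0],"grip":1},{"translation":[-38,11,0],"twist":[0,0,0],"grip":1},{"translation":[-28,9,0],"twist":[0,0,0],"grip":1},{"translation":[-10,3,0],"twist":[0,0,0],"grip":1},{"translation":[0,0,0],"twist":[0,0,0],"grip":1}]'
cat >> h.py <<'E'
from scipy.optimize import least_squares
def circ(P,r):
    return least_squares(lambda p:np.hypot(P[:,0]-p[0],P[:,1]-p[1])-r,P[:,:2].mean(0),loss='soft_l1',f_scale=.001)
def disc(im,d,i,x,y,zc,r,search=.045,dz=.004):
    # ring/rim points at height zc near x,y fitted with radius r
    W=world(i,d); m=(abs(W[...,2]-zc)<dz)&(np.hypot(W[...,0]-x,W[...,1]-y)<search)
    w=W[m]; f=circ(w,r); print('fit',f.x.round(4),'n',m.sum(),'rms',np.sqrt((f.fun**2).mean()).round(4),'z',np.median(w[:,2]).round(4)); return f.x
E
python3 - <<'E'
from h import *
go(.560,-.220,.038)
im,d,i=shot('wrist','w2.png'); np.savez('/tmp/w2',im=im,d=d)
disc(im,d,i,.56,-.22,.052,.030)
im,d,i=shot('top','t2.png'); np.savez('/tmp/t2',im=im,d=d)
disc(im,d,i,.645,-.003,.026,.066,.085)
disc(im,d,i,.438,-.302,.052,.030)
disc(im,d,i,.430,-.390,.052,.030)
E
```

```text
t: 12.2
tool_pos: [0.5665, -0.2263, 0.2558]
orientation: [2.212, 2.211, 0.016]
force: [-0.0, -0.0, 0.3]
opening: 0.0931
t 12.2 pos [ 0.5665 -0.2263  0.2558] ori [2.212 2.211 0.016] F [-0.  -0.   0.3] op 0.0931
tool shift mm [  6.9 -10.2 217.6] twist [ 0.017  0.003 -0.   ]
fit [ 0.5268 -0.2108] n 237 rms 0.0008 z 0.0515
fit [ 0.6449 -0.0034] n 683 rms 0.0086 z 0.0258
fit [ 0.4377 -0.3018] n 71 rms 0.001 z 0.0512
fit [ 0.4625 -0.3837] n 1 rms 0.0 z 0.0522
```

View pics/w2.png

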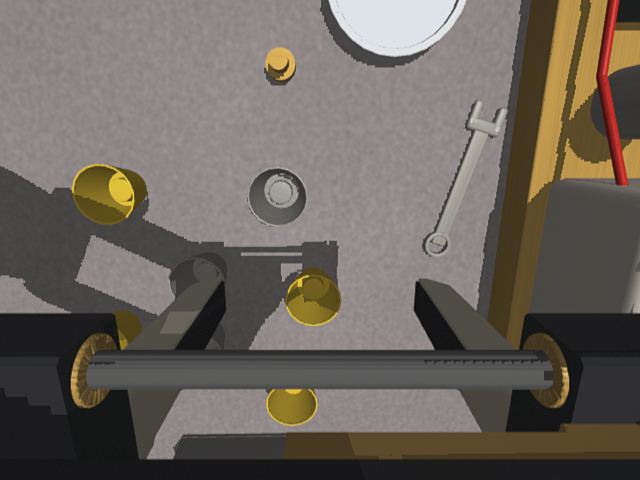

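Cup 1 stands now at (277,195) in the wrist view, i.e. (0.527,-0.211): it has been knocked 33 mm; wrench ring (437,244) is clear. Going down over it.

```bash
python3 -m pendant '[{"translation":[5,-13,10],"twist":[0.017,0.003,0],"grip":1},{"translation":[5,-13,20],"twist":[0,0,0],"grip":1},{"translation":[5,-10,25],"twist":[0,0,0],"grip":1},{"translation":[1,-3,25],"twist":[0,0,0],"grip":1},{"translation":[0,0,25],"twist":[0,0,0],"grip":1},{"translation":[0,0,25],"twist":[0,0,0],"grip":1},{"translation":[0,0,12],"twist":[0,0,0],"grip":1},{"translation":[0,0,0],"twist":[0,0,0],"grip":1},{"translation":[0,0,0],"twist":[0,0,0],"grip":1},{"translation":[0,0,0],"twist":[0,0,0],"grip":1}]'
python3 - <<'E'
from h import *
im,d,i=shot('wrist'); x,y=disc(im,d,i,.527,-.211,.052,.030)
go(x,y,.038)
E
```

```text
t: 13.3
tool_pos: [0.5282, -0.1934, 0.1163]
orientation: [2.198, 2.237, 0.009]
force: [0.8, -0.5, 1.0]
opening: 0.0933
fit [ 0.5274 -0.2105] n 1124 rms 0.001 z 0.0515
t 13.35 pos [ 0.5285 -0.1936  0.1167] ori [2.198 2.237 0.009] F [-0.2 -0.6 -0.1] op 0.0931
tool shift mm [-16.9  -2.   78.7] twist [ 0.008 -0.     0.018]
```

```bash
python3 -m pendant '[{"translation":[-8,-1,5],"twist":[0.008,0,0.018],"grip":1},{"translation":[-8,-1,5],"twist":[0,0,0],"grip":1},{"translation":[0,0,5],"twist":[0,0,0],"grip":1},{"translation":[0,0,5],"twist":[0,0,0],"grip":1},{"translation":[0,0,5],"twist":[0,0,0],"grip":1},{"translation":[0,0,5],"twist":[0,0,0],"grip":1},{"translation":[0,0,5],"twist":[0,0,0],"grip":1},{"translation":[0,0,5],"twist":[0,0,0],"grip":1},{"translation":[0,0,0],"twist":[0,0,0],"grip":1},{"translation":[0,0,0],"twist":[0,0,0],"grip":1}]'
python3 - <<'E'
from h import *
go(.5272,-.2107,.038)
E
```

```text
t: 14.35
tool_pos: [0.5275, -0.2122, 0.0748]
orientation: [2.223, 2.216, 0.001]
force: [-0.3, -0.3, -0.3]
opening: 0.0932
t 14.35 pos [ 0.5275 -0.2122  0.0748] ori [2.223e+00 2.216e+00 1.000e-03] F [-0.3 -0.3 -0.3] op 0.0932
tool shift mm [ 1.6 -0.4 36.8] twist [ 0.002  0.001 -0.003]
```

```bash
python3 -m pendant '[{"translation":[1,0,12],"twist":[0,0,0],"grip":1},{"translation":[0.5,0,12],"twist":[0,0,0],"grip":1},{"translation":[0,0,10],"twist":[0,0,0],"grip":1},{"translation":[0,0,1],"twist":[0,0,0],"grip":1},{"translation":[0,0,0],"twist":[0,0,0],"grip":1},{"translation":[0,0,0],"twist":[0,0,0],"grip":-1},{"translation":[0,0,0],"twist":[0,0,0],"grip":-1},{"translation":[0,0,0],"twist":[0,0,0],"grip":-1},{"translation":[0,0,0],"twist":[0,0,0],"grip":-1},{"translation":[0,0,0],"twist":[0,0,0],"grip":-1}]' 20
```

```text
t: 15.35
tool_pos: [0.5282, -0.2108, 0.0375]
orientation: [2.222, 2.216, 0.002]
force: [-0.1, -0.1, -1.3]
opening: 0.0595
```

```bash
python3 -m pendant '[{"translation":[0,0,0],"twist":[0,0,0],"grip":-1},{"translation":[0,0,-6],"twist":[0,0,0],"grip":-1},{"translation":[0,0,-12],"twist":[0,0,0],"grip":-1},{"translation":[0,0,-18],"twist":[0,0,0],"grip":-1},{"translation":[0,0,-18],"twist":[0,0,0],"grip":-1},{"translation":[0,0,-18],"twist":[0,0,0],"grip":-1},{"translation":[0,0,-10],"twist":[0,0,0],"grip":-1},{"translation":[0,0,-4],"twist":[0,0,0],"grip":-1},{"translation":[0,0,0],"twist":[0,0,0],"grip":-1},{"translation":[0,0,0],"twist":[0,0,0],"grip":-1}]'
python3 - <<'E'
from h import *
go(.645,-.0035,.056)
z=np.load('/tmp/t2.npz')
i=robot.camera_info('top'); W=world(i,z['d'])
for lo,hi in ((.022,.03),(.014,.021)):
    m=(W[...,2]>lo)&(W[...,2]<hi)&(np.hypot(W[...,0]-.645,W[...,1]+.003)<.085); w=W[m]; rr=cv2.minEnclosingCircle((w[:,:2]*1000).astype(np.float32)); print(m.sum(),rr, w.mean(0))
for k,(x,y) in dict(c2=(.438,-.302),c3=(.43,-.39)).items(): pass
E
```

```text
t: 16.35
tool_pos: [0.528, -0.2106, 0.1312]
orientation: [2.221, 2.215, 0.003]
force: [0.1, 0.9, -0.9]
opening: 0.0596
t 16.35 pos [ 0.528  -0.2106  0.1312] ori [2.221 2.215 0.003] F [ 0.1  0.9 -0.9] op 0.0596
tool shift mm [207.7 116.   75.3] twist [ 0.005  0.002 -0.003]
683 ((644.9566650390625, 4.313144207000732), 77.1510238647461) [ 0.64499198 -0.00260097  0.02569841]
2019 ((640.0328979492188, 5.4304118156433105), 76.54373931884766) [ 0.64566371 -0.00224186  0.01801868]
```

```bash
python3 -m pendant '[{"translation":[10,6,0],"twist":[0,0,0],"grip":-1},{"translation":[24,14,0],"twist":[0,0,0],"grip":-1},{"translation":[30,16,0],"twist":[0,0,0],"grip":-1},{"translation":[32,18,0],"twist":[0,0,0],"grip":-1},{"translation":[32,18,0],"twist":[0,0,0],"grip":-1},{"translation":[30,17,0],"twist":[0,0,0],"grip":-1},{"translation":[22,12,0],"twist":[0,0,0],"grip":-1},{"translation":[12,6,0],"twist":[0,0,0],"grip":-1},{"translation":[0,0,0],"twist":[0,0,0],"grip":-1},{"translation":[0,0,0],"twist":[0,0,0],"grip":-1}]'
python3 - <<'E'
from h import *
go(.645,-.003,.056)
E
```

```text
t: 17.35
tool_pos: [0.6353, -0.0055, 0.1204]
orientation: [-2.22, -2.211, 0.009]
force: [-0.2, -0.1, -1.3]
opening: 0.0593
t 17.35 pos [ 0.6353 -0.0055  0.1204] ori [-2.22  -2.211  0.009] F [-0.2 -0.1 -1.3] op 0.0593
tool shift mm [ 2.4 10.4 64.3] twist [-0.01  -0.002 -0.004]
```

```bash
python3 -m pendant '[{"translation":[1,5,8],"twist":[-0.01,-0.002,0],"grip":-1},{"translation":[1,5,12],"twist":[0,0,0],"grip":-1},{"translation":[0,0,12],"twist":[0,0,0],"grip":-1},{"translation":[0,0,12],"twist":[0,0,0],"grip":-1},{"translation":[0,0,9],"twist":[0,0,0],"grip":-1},{"translation":[0,0,5],"twist":[0,0,0],"grip":-1},{"translation":[0,0,0],"twist":[0,0,0],"grip":-1},{"translation":[0,0,0],"twist":[0,0,0],"grip":-1},{"translation":[0,0,0],"twist":[0,0,0],"grip":-1},{"translation":[0,0,0],"twist":[0,0,0],"grip":-1}]'
python3 - <<'E'
from h import *
go(.645,-.003,.056)
E
```

```text
t: 18.35
tool_pos: [0.6442, -0.0083, 0.0562]
orientation: [2.232, 2.21, -0.003]
force: [0.1, -0.0, -1.2]
opening: 0.0597
t 18.35 pos [ 0.6442 -0.0083  0.0562] ori [ 2.232  2.21  -0.003] F [ 0.1 -0.  -1.2] op 0.0597
tool shift mm [5.3 0.7 0.2] twist [-0.001  0.001 -0.01 ]
```

```bash
python3 -m pendant '[{"translation":[3,0.5,0],"twist":[0,0,-0.01],"grip":-1},{"translation":[2,0,0],"twist":[0,0,0],"grip":-1},{"translation":[0,0,1],"twist":[0,0,0],"grip":-1},{"translation":[0,0,1],"twist":[0,0,0],"grip":-1},{"translation":[0,0,0],"twist":[0,0,0],"grip":-1},{"translation":[0,0,0],"twist":[0,0,0],"grip":1},{"translation":[0,0,0],"twist":[0,0,0],"grip":1},{"translation":[0,0,0],"twist":[0,0,0],"grip":1},{"translation":[0,0,0],"twist":[0,0,0],"grip":1},{"translation":[0,0,0],"twist":[0,0,0],"grip":1}]'
```

```text
t: 19.35
tool_pos: [0.6458, -0.0027, 0.0557]
orientation: [2.219, 2.221, -0.0]
force: [-0.1, 0.8, 0.1]
opening: 0.0916
```

```bash
python3 -m pendant '[{"translation":[0,0,-10],"twist":[0,0,0],"grip":1},{"translation":[0,0,-25],"twist":[0,0,0],"grip":1},{"translation":[0,0,-35],"twist":[0,0,0],"grip":1},{"translation":[0,0,-35],"twist":[0,0,0],"grip":1},{"translation":[0,0,-30],"twist":[0,0,0],"grip":1},{"translation":[0,0,-15],"twist":[0,0,0],"grip":1},{"translation":[0,0,0],"twist":[0,0,0],"grip":1},{"translation":[0,0,0],"twist":[0,0,0],"grip":1},{"translation":[0,0,0],"twist":[0,0,0],"grip":1},{"translation":[0,0,0],"twist":[0,0,0],"grip":1}]'
python3 - <<'E'
from h import *
im,d,i=shot('wrist','w3.png'); disc(im,d,i,.645,-.003,.070,.030); disc(im,d,i,.645,-.003,.026,.066,.08)
go(.438,-.302,.2)
E
```

```text
t: 20.35
tool_pos: [0.6433, -0.0024, 0.2099]
orientation: [-2.219, -2.221, 0.006]
force: [-0.2, 0.5, 1.0]
opening: 0.0933
fit [ 0.6454 -0.0027] n 688 rms 0.001 z 0.0694
fit [ 0.6448 -0.0059] n 4018 rms 0.018 z 0.0256
t 20.4 pos [ 0.6431 -0.0024  0.2096] ori [-2.218 -2.221  0.006] F [ 0.4 -0.5 -0.8] op 0.0929
tool shift mm [-299.4 -205.3   10.8] twist [-0.005  0.001  0.001]
```

View pics/w3.png

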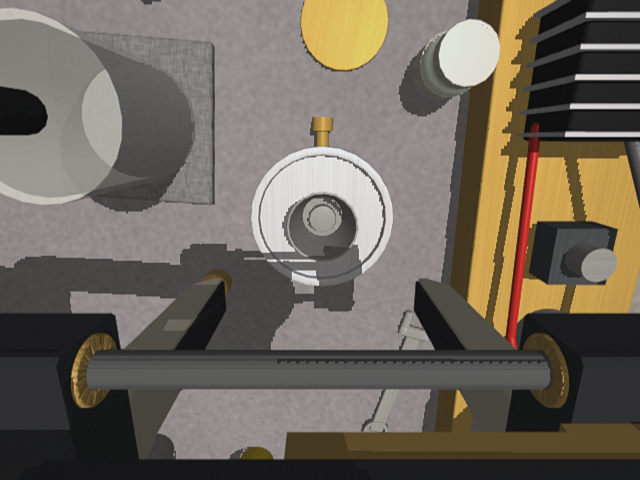

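Cup 1 stands in the dish centre (321,222); bell upright on the pad at left. On to cup 2.

```bash
python3 -m pendant '[{"translation":[-20,-14,0],"twist":[-0.005,0,0],"grip":1},{"translation":[-37,-25,0],"twist":[0,0,0],"grip":1},{"translation":[-40,-28,0],"twist":[0,0,0],"grip":1},{"translation":[-40,-28,0],"twist":[0,0,0],"grip":1},{"translation":[-40,-28,0],"twist":[0,0,0],"grip":1},{"translation":[-40,-28,0],"twist":[0,0,0],"grip":1},{"translation":[-35,-24,0],"twist":[0,0,0],"grip":1},{"translation":[-25,-17,0],"twist":[0,0,0],"grip":1},{"translation":[-10,-7,0],"twist":[0,0,0],"grip":1},{"translation":[0,0,0],"twist":[0,0,0],"grip":1}]'
python3 - <<'E'
from h import *
im,d,i=shot('wrist','w4.png'); x,y=disc(im,d,i,.438,-.302,.052,.030)
disc(im,d,i,.43,-.39,.052,.030)
go(x,y,.039)
E
```

```text
t: 21.4
tool_pos: [0.4322, -0.295, 0.1966]
orientation: [-2.205, -2.214, 0.011]
force: [-0.0, 0.2, 0.4]
opening: 0.0929
fit [ 0.4376 -0.3052] n 656 rms 0.001 z 0.0514
fit [ 0.4285 -0.3936] n 435 rms 0.001 z 0.0515
t 21.45 pos [ 0.4327 -0.2942  0.1965] ori [-2.204 -2.215  0.011] F [ 0.4 -0.2 -0.3] op 0.093
tool shift mm [-12.2   7.5 157.3] twist [-0.017 -0.008  0.005]
```

```bash
python3 -m pendant '[{"translation":[-4,2,10],"twist":[-0.017,-0.008,0.005],"grip":1},{"translation":[-4,2,20],"twist":[0,0,0],"grip":1},{"translation":[-2,1,25],"twist":[0,0,0],"grip":1},{"translation":[0,0,25],"twist":[0,0,0],"grip":1},{"translation":[0,0,20],"twist":[0,0,0],"grip":1},{"translation":[0,0,10],"twist":[0,0,0],"grip":1},{"translation":[0,0,5],"twist":[0,0,0],"grip":1},{"translation":[0,0,0],"twist":[0,0,0],"grip":1},{"translation":[0,0,0],"twist":[0,0,0],"grip":1},{"translation":[0,0,0],"twist":[0,0,0],"grip":1}]'
python3 - <<'E'
from h import *
im,d,i=shot('wrist'); x,y=disc(im,d,i,.438,-.303,.052,.030)
go(x,y,.039)
E
```

```text
t: 22.45
tool_pos: [0.4476, -0.2938, 0.0787]
orientation: [2.206, 2.234, 0.007]
force: [0.6, -0.2, 0.6]
opening: 0.0931
fit [ 0.4376 -0.3048] n 1602 rms 0.001 z 0.0514
t 22.5 pos [ 0.4477 -0.294   0.0789] ori [2.206 2.233 0.007] F [ 1.2 -0.5  1.2] op 0.0931
tool shift mm [-10.7 -10.5  39.8] twist [ 0.005 -0.001  0.013]
```

```bash
python3 -m pendant '[{"translation":[-5,-5,0],"twist":[0.005,0,0.013],"grip":1},{"translation":[-5,-5,0],"twist":[0,0,0],"grip":1},{"translation":[0,0,5],"twist":[0,0,0],"grip":1},{"translation":[0,0,10],"twist":[0,0,0],"grip":1},{"translation":[0,0,5],"twist":[0,0,0],"grip":1},{"translation":[0,0,0],"twist":[0,0,0],"grip":1},{"translation":[0,0,0],"twist":[0,0,0],"grip":1},{"translation":[0,0,0],"twist":[0,0,0],"grip":1},{"translation":[0,0,0],"twist":[0,0,0],"grip":1},{"translation":[0,0,0],"twist":[0,0,0],"grip":1}]'
python3 - <<'E'
from h import *
go(.4376,-.304,.039)
E
```

```text
t: 23.5
tool_pos: [0.4372, -0.3061, 0.0585]
orientation: [2.224, 2.217, 0.002]
force: [0.1, -0.4, -0.2]
opening: 0.0926
t 23.5 pos [ 0.4372 -0.3061  0.0585] ori [2.224e+00 2.217e+00 2.000e-03] F [ 0.1 -0.4 -0.2] op 0.0926
tool shift mm [ 2.1  0.3 19.5] twist [ 0.002  0.    -0.003]
```

```bash
python3 -m pendant '[{"translation":[2,0,7],"twist":[0,0,0],"grip":1},{"translation":[0,0,7],"twist":[0,0,0],"grip":1},{"translation":[0,0,4],"twist":[0,0,0],"grip":1},{"translation":[0,0,0],"twist":[0,0,0],"grip":1},{"translation":[0,0,0],"twist":[0,0,0],"grip":-1},{"translation":[0,0,0],"twist":[0,0,0],"grip":-1},{"translation":[0,0,0],"twist":[0,0,0],"grip":-1},{"translation":[0,0,0],"twist":[0,0,0],"grip":-1},{"translation":[0,0,0],"twist":[0,0,0],"grip":-1},{"translation":[0,0,0],"twist":[0,0,0],"grip":-1}]' 20
```

```text
t: 24.5
tool_pos: [0.4375, -0.304, 0.0392]
orientation: [2.223, 2.217, 0.002]
force: [-0.0, -0.3, -0.7]
opening: 0.0606
```

```bash
python3 -m pendant '[{"translation":[0,0,-6],"twist":[0,0,0],"grip":-1},{"translation":[0,0,-15],"twist":[0,0,0],"grip":-1},{"translation":[0,0,-22],"twist":[0,0,0],"grip":-1},{"translation":[0,0,-25],"twist":[0,0,0],"grip":-1},{"translation":[0,0,-25],"twist":[0,0,0],"grip":-1},{"translation":[0,0,-22],"twist":[0,0,0],"grip":-1},{"translation":[0,0,-12],"twist":[0,0,0],"grip":-1},{"translation":[0,0,-4],"twist":[0,0,0],"grip":-1},{"translation":[0,0,0],"twist":[0,0,0],"grip":-1},{"translation":[0,0,0],"twist":[0,0,0],"grip":-1}]'
python3 - <<'E'
from h import *
go(.6454,-.0027,.076)
E
```

```text
t: 25.5
tool_pos: [0.4371, -0.3038, 0.1817]
orientation: [2.221, 2.216, 0.002]
force: [-0.0, 0.8, -0.7]
opening: 0.0605
t 25.5 pos [ 0.4371 -0.3038  0.1817] ori [2.221e+00 2.216e+00 2.000e-03] F [-0.   0.8 -0.7] op 0.0605
tool shift mm [301.8 207.1 105.9] twist [ 0.004  0.002 -0.003]
```

```bash
python3 -m pendant '[{"translation":[20,14,0],"twist":[0,0,0],"grip":-1},{"translation":[37,25,0],"twist":[0,0,0],"grip":-1},{"translation":[40,28,0],"twist":[0,0,0],"grip":-1},{"translation":[40,28,0],"twist":[0,0,0],"grip":-1},{"translation":[40,28,0],"twist":[0,0,0],"grip":-1},{"translation":[40,28,0],"twist":[0,0,0],"grip":-1},{"translation":[35,24,0],"twist":[0,0,0],"grip":-1},{"translation":[25,17,0],"twist":[0,0,0],"grip":-1},{"translation":[10,7,0],"twist":[0,0,0],"grip":-1},{"translation":[0,0,0],"twist":[0,0,0],"grip":-1}]'
python3 - <<'E'
from h import *
go(.6454,-.0027,.125)
E
```

```text
t: 26.5
tool_pos: [0.636, -0.0056, 0.164]
orientation: [-2.218, -2.203, 0.017]
force: [-0.5, -0.1, -1.0]
opening: 0.0605
t 26.5 pos [ 0.636  -0.0056  0.164 ] ori [-2.218 -2.203  0.017] F [-0.5 -0.1 -1. ] op 0.0605
tool shift mm [ 2.8 10.1 38.8] twist [-0.019 -0.003 -0.007]
```

```bash
python3 -m pendant '[{"translation":[1,5,10],"twist":[-0.019,-0.003,-0.007],"grip":-1},{"translation":[2,4,10],"twist":[0,0,0],"grip":-1},{"translation":[0,0,10],"twist":[0,0,0],"grip":-1},{"translation":[0,0,6],"twist":[0,0,0],"grip":-1},{"translation":[0,0,2],"twist":[0,0,0],"grip":-1},{"translation":[0,0,0],"twist":[0,0,0],"grip":-1},{"translation":[0,0,0],"twist":[0,0,0],"grip":-1},{"translation":[0,0,0],"twist":[0,0,0],"grip":-1},{"translation":[0,0,0],"twist":[0,0,0],"grip":-1},{"translation":[0,0,0],"twist":[0,0,0],"grip":-1}]'
python3 - <<'E'
from h import *
go(.6454,-.0027,.077)
E
```

```text
t: 27.5
tool_pos: [0.6418, -0.0087, 0.1222]
orientation: [-2.226, -2.214, 0.007]
force: [-0.1, 0.0, -1.5]
opening: 0.0607
t 27.5 pos [ 0.6418 -0.0087  0.1222] ori [-2.226 -2.214  0.007] F [-0.1  0.  -1.5] op 0.0607
tool shift mm [ 6.1  3.8 45.2] twist [-0.005  0.001 -0.005]
```

```bash
python3 -m pendant '[{"translation":[4,2,0],"twist":[-0.005,0,-0.005],"grip":-1},{"translation":[3,2,0],"twist":[0,0,0],"grip":-1},{"translation":[0,0,5],"twist":[0,0,0],"grip":-1},{"translation":[0,0,8],"twist":[0,0,0],"grip":-1},{"translation":[0,0,8],"twist":[0,0,0],"grip":-1},{"translation":[0,0,5],"twist":[0,0,0],"grip":-1},{"translation":[0,0,0],"twist":[0,0,0],"grip":-1},{"translation":[0,0,0],"twist":[0,0,0],"grip":-1},{"translation":[0,0,0],"twist":[0,0,0],"grip":-1},{"translation":[0,0,0],"twist":[0,0,0],"grip":-1}]'
python3 - <<'E'
from h import *
go(.6454,-.0027,.077)
E
```

```text
t: 28.5
tool_pos: [0.6459, -0.0008, 0.0932]
orientation: [2.22, 2.222, -0.002]
force: [0.2, -0.0, -0.2]
opening: 0.0608
t 28.5 pos [ 0.6459 -0.0008  0.0932] ori [ 2.220e+00  2.222e+00 -2.000e-03] F [ 0.2 -0.  -0.2] op 0.0608
tool shift mm [-1.9 -0.4 16.2] twist [-0.     0.001  0.001]
```

```bash
python3 -m pendant '[{"translation":[-2,0,3],"twist":[0,0,0],"grip":-1},{"translation":[0,0,5],"twist":[0,0,0],"grip":-1},{"translation":[0,0,4],"twist":[0,0,0],"grip":-1},{"translation":[0,0,3],"twist":[0,0,0],"grip":-1},{"translation":[0,0,0],"twist":[0,0,0],"grip":-1},{"translation":[0,0,0],"twist":[0,0,0],"grip":-1},{"translation":[0,0,0],"twist":[0,0,0],"grip":-1},{"translation":[0,0,0],"twist":[0,0,0],"grip":-1},{"translation":[0,0,0],"twist":[0,0,0],"grip":-1},{"translation":[0,0,0],"twist":[0,0,0],"grip":-1}]'
```

```text
t: 29.5
tool_pos: [0.6462, -0.0028, 0.0776]
orientation: [2.22, 2.221, -0.001]
force: [-0.2, -0.5, -1.2]
opening: 0.0609
```

```bash
python3 -m pendant '[{"translation":[0,0,1],"twist":[0,0,0],"grip":-1},{"translation":[0,0,0],"twist":[0,0,0],"grip":-1},{"translation":[0,0,0],"twist":[0,0,0],"grip":1},{"translation":[0,0,0],"twist":[0,0,0],"grip":1},{"translation":[0,0,0],"twist":[0,0,0],"grip":1},{"translation":[0,0,0],"twist":[0,0,0],"grip":1},{"translation":[0,0,0],"twist":[0,0,0],"grip":1},{"translation":[0,0,-10],"twist":[0,0,0],"grip":1},{"translation":[0,0,-30],"twist":[0,0,0],"grip":1},{"translation":[0,0,-40],"twist":[0,0,0],"grip":1}]'
```

```text
t: 30.5
tool_pos: [0.6421, -0.0027, 0.1528]
orientation: [-2.216, -2.217, 0.012]
force: [0.4, -0.3, 0.6]
opening: 0.0931
```

```bash
python3 -m pendant '[{"translation":[0,0,-30],"twist":[0,0,0],"grip":1},{"translation":[0,0,-10],"twist":[0,0,0],"grip":1},{"translation":[0,0,0],"twist":[0,0,0],"grip":1},{"translation":[0,0,0],"twist":[0,0,0],"grip":1},{"translation":[0,0,0],"twist":[0,0,0],"grip":1},{"translation":[0,0,0],"twist":[0,0,0],"grip":1},{"translation":[0,0,0],"twist":[0,0,0],"grip":1},{"translation":[0,0,0],"twist":[0,0,0],"grip":1},{"translation":[0,0,0],"twist":[0,0,0],"grip":1},{"translation":[0,0,0],"twist":[0,0,0],"grip":1}]'
python3 - <<'E'
from h import *
im,d,i=shot('wrist','w5.png'); disc(im,d,i,.645,-.003,.088,.030); disc(im,d,i,.645,-.003,.070,.030,.034,.003)
go(.4285,-.393,.2)
E
```

```text
t: 31.5
tool_pos: [0.6425, -0.0026, 0.195]
orientation: [-2.216, -2.217, 0.012]
force: [0.2, 0.1, 0.2]
opening: 0.0929
fit [ 0.6455 -0.0029] n 851 rms 0.001 z 0.0874
fit [6.464e-01 1.000e-04] n 560 rms 0.0034 z 0.0699
t 31.55 pos [ 0.6425 -0.0026  0.195 ] ori [-2.216 -2.217  0.012] F [ 0.3 -0.6 -0.5] op 0.0929
tool shift mm [-390.3 -214.2   -2.7] twist [-0.01  0.    0.  ]
```

View pics/w5.png

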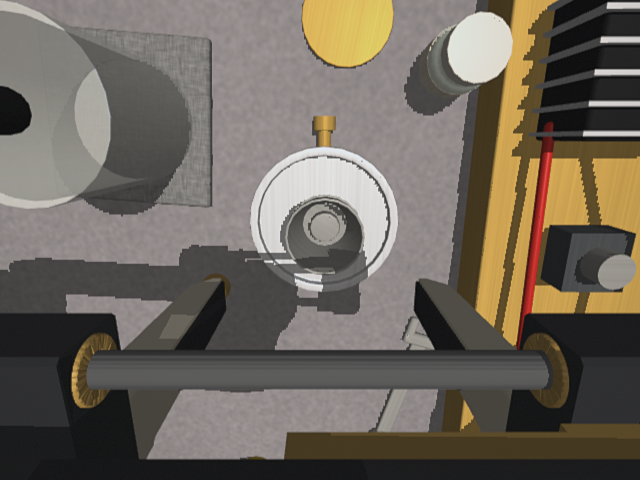

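Two cups nested at (325,230), rim at 88 mm: correct. Now cup 3.

```bash
python3 -m pendant '[{"translation":[-25,-14,0],"twist":[-0.01,0,0],"grip":1},{"translation":[-43,-24,0],"twist":[0,0,0],"grip":1},{"translation":[-43,-24,0],"twist":[0,0,0],"grip":1},{"translation":[-43,-24,0],"twist":[0,0,0],"grip":1},{"translation":[-43,-24,0],"twist":[0,0,0],"grip":1},{"translation":[-43,-24,0],"twist":[0,0,0],"grip":1},{"translation":[-43,-24,0],"twist":[0,0,0],"grip":1},{"translation":[-43,-24,0],"twist":[0,0,0],"grip":1},{"translation":[-30,-16,0],"twist":[0,0,0],"grip":1},{"translation":[-10,-5,0],"twist":[0,0,0],"grip":1}]'
python3 - <<'E'
from h import *
im,d,i=shot('wrist'); x,y=disc(im,d,i,.4285,-.393,.052,.030)
go(x,y,.039)
E
```

```text
t: 32.55
tool_pos: [0.4362, -0.3769, 0.1966]
orientation: [2.209, 2.224, 0.002]
force: [-0.4, 0.1, -0.2]
opening: 0.0931
fit [ 0.4285 -0.3935] n 648 rms 0.001 z 0.0515
t 32.6 pos [ 0.4362 -0.3772  0.1967] ori [2.210e+00 2.224e+00 2.000e-03] F [-1.2 -1.4 -0.2] op 0.0928
tool shift mm [-15.6  -8.6 157.7] twist [0.006 0.004 0.007]
```

```bash
python3 -m pendant '[{"translation":[-8,-4,10],"twist":[0,0,0],"grip":1},{"translation":[-7,-4,20],"twist":[0.006,0.004,0.007],"grip":1},{"translation":[0,0,25],"twist":[0,0,0],"grip":1},{"translation":[0,0,25],"twist":[0,0,0],"grip":1},{"translation":[0,0,20],"twist":[0,0,0],"grip":1},{"translation":[0,0,10],"twist":[0,0,0],"grip":1},{"translation":[0,0,5],"twist":[0,0,0],"grip":1},{"translation":[0,0,0],"twist":[0,0,0],"grip":1},{"translation":[0,0,0],"twist":[0,0,0],"grip":1},{"translation":[0,0,0],"twist":[0,0,0],"grip":1}]'
python3 - <<'E'
from h import *
im,d,i=shot('wrist'); x,y=disc(im,d,i,.4285,-.393,.052,.030)
go(x,y,.039)
E
```

```text
t: 33.6
tool_pos: [0.4314, -0.3852, 0.0697]
orientation: [-2.209, -2.224, -0.003]
force: [0.3, 0.2, 0.4]
opening: 0.0927
fit [ 0.4284 -0.3931] n 1775 rms 0.001 z 0.0514
t 33.65 pos [ 0.4315 -0.3855  0.07  ] ori [-2.209 -2.224 -0.003] F [ 0.3  0.  -0.4] op 0.0935
tool shift mm [-7.8 -3.1 31. ] twist [-0.003 -0.006  0.007]
```

```bash
python3 -m pendant '[{"translation":[-4,-2,0],"twist":[0,0,0],"grip":1},{"translation":[-3.5,-1,0],"twist":[-0.003,-0.006,0.007],"grip":1},{"translation":[0,0,5],"twist":[0,0,0],"grip":1},{"translation":[0,0,5],"twist":[0,0,0],"grip":1},{"translation":[0,0,0],"twist":[0,0,0],"grip":1},{"translation":[0,0,0],"twist":[0,0,0],"grip":1},{"translation":[0,0,0],"twist":[0,0,0],"grip":1},{"translation":[0,0,0],"twist":[0,0,0],"grip":1},{"translation":[0,0,0],"twist":[0,0,0],"grip":1},{"translation":[0,0,0],"twist":[0,0,0],"grip":1}]'
python3 - <<'E'
from h import *
go(.4284,-.393,.039)
E
```

```text
t: 34.65
tool_pos: [0.4293, -0.3953, 0.0615]
orientation: [2.22, 2.216, -0.001]
force: [0.1, 0.2, -0.5]
opening: 0.0929
t 34.65 pos [ 0.4293 -0.3953  0.0615] ori [ 2.220e+00  2.216e+00 -1.000e-03] F [ 0.1  0.2 -0.5] op 0.0929
tool shift mm [ 2.4 -1.  22.5] twist [ 0.003  0.004 -0.002]
```

```bash
python3 -m pendant '[{"translation":[2,-1,7],"twist":[0,0,0],"grip":1},{"translation":[0,0,8],"twist":[0,0,0],"grip":1},{"translation":[0,0,6],"twist":[0,0,0],"grip":1},{"translation":[0,0,0],"twist":[0,0,0],"grip":1},{"translation":[0,0,0],"twist":[0,0,0],"grip":-1},{"translation":[0,0,0],"twist":[0,0,0],"grip":-1},{"translation":[0,0,0],"twist":[0,0,0],"grip":-1},{"translation":[0,0,0],"twist":[0,0,0],"grip":-1},{"translation":[0,0,0],"twist":[0,0,0],"grip":-1},{"translation":[0,0,0],"twist":[0,0,0],"grip":-1}]' 20
```

```text
t: 35.65
tool_pos: [0.4282, -0.393, 0.0384]
orientation: [2.22, 2.217, -0.001]
force: [0.2, 0.6, -0.7]
opening: 0.0607
```

```bash
python3 -m pendant '[{"translation":[0,0,-6],"twist":[0,0,0],"grip":-1},{"translation":[0,0,-15],"twist":[0,0,0],"grip":-1},{"translation":[0,0,-24],"twist":[0,0,0],"grip":-1},{"translation":[0,0,-28],"twist":[0,0,0],"grip":-1},{"translation":[0,0,-28],"twist":[0,0,0],"grip":-1},{"translation":[0,0,-24],"twist":[0,0,0],"grip":-1},{"translation":[0,0,-15],"twist":[0,0,0],"grip":-1},{"translation":[0,0,-6],"twist":[0,0,0],"grip":-1},{"translation":[0,0,0],"twist":[0,0,0],"grip":-1},{"translation":[0,0,0],"twist":[0,0,0],"grip":-1}]'
python3 - <<'E'
from h import *
go(.6454,-.0027,.15)
E
```

```text
t: 36.65
tool_pos: [0.4279, -0.3925, 0.199]
orientation: [2.216, 2.213, -0.001]
force: [0.2, -0.4, -0.4]
opening: 0.0608
t 36.65 pos [ 0.4279 -0.3925  0.199 ] ori [ 2.216e+00  2.213e+00 -1.000e-03] F [ 0.2 -0.4 -0.4] op 0.0608
tool shift mm [390.5 216.7  47.6] twist [ 0.006  0.007 -0.001]
```

```bash
python3 -m pendant '[{"translation":[25,14,0],"twist":[0.006,0.007,0],"grip":-1},{"translation":[43,24,0],"twist":[0,0,0],"grip":-1},{"translation":[43,24,0],"twist":[0,0,0],"grip":-1},{"translation":[43,24,0],"twist":[0,0,0],"grip":-1},{"translation":[43,24,0],"twist":[0,0,0],"grip":-1},{"translation":[43,24,0],"twist":[0,0,0],"grip":-1},{"translation":[43,24,0],"twist":[0,0,0],"grip":-1},{"translation":[43,24,0],"twist":[0,0,0],"grip":-1},{"translation":[30,16,0],"twist":[0,0,0],"grip":-1},{"translation":[10,5,0],"twist":[0,0,0],"grip":-1}]'
python3 - <<'E'
from h import *
go(.6454,-.0027,.15)
E
```

```text
t: 37.65
tool_pos: [0.6296, -0.0164, 0.1837]
orientation: [-2.218, -2.199, 0.014]
force: [-0.3, 0.2, -0.8]
opening: 0.0605
t 37.65 pos [ 0.6296 -0.0164  0.1837] ori [-2.218 -2.199  0.014] F [-0.3  0.2 -0.8] op 0.0605
tool shift mm [13.7 16.4 33.5] twist [-0.02  -0.007 -0.008]
```

```bash
python3 -m pendant '[{"translation":[6,8,8],"twist":[-0.01,-0.004,-0.008],"grip":-1},{"translation":[6,8,10],"twist":[-0.01,-0.003,0],"grip":-1},{"translation":[2,1,10],"twist":[0,0,0],"grip":-1},{"translation":[0,0,6],"twist":[0,0,0],"grip":-1},{"translation":[0,0,0],"twist":[0,0,0],"grip":-1},{"translation":[0,0,0],"twist":[0,0,0],"grip":-1},{"translation":[0,0,0],"twist":[0,0,0],"grip":-1},{"translation":[0,0,0],"twist":[0,0,0],"grip":-1},{"translation":[0,0,0],"twist":[0,0,0],"grip":-1},{"translation":[0,0,0],"twist":[0,0,0],"grip":-1}]'
python3 - <<'E'
from h import *
go(.6454,-.0027,.112)
E
```

```text
t: 38.65
tool_pos: [0.6447, -0.0064, 0.1433]
orientation: [-2.225, -2.216, 0.007]
force: [0.1, 0.5, -1.0]
opening: 0.0604
t 38.65 pos [ 0.6447 -0.0064  0.1433] ori [-2.225 -2.216  0.007] F [ 0.1  0.5 -1. ] op 0.0604
tool shift mm [ 3.7  0.8 31.3] twist [-0.004  0.002 -0.004]
```

```bash
python3 -m pendant '[{"translation":[3,1,2],"twist":[-0.004,0.002,-0.004],"grip":-1},{"translation":[0.5,0,6],"twist":[0,0,0],"grip":-1},{"translation":[0,0,8],"twist":[0,0,0],"grip":-1},{"translation":[0,0,8],"twist":[0,0,0],"grip":-1},{"translation":[0,0,5],"twist":[0,0,0],"grip":-1},{"translation":[0,0,2],"twist":[0,0,0],"grip":-1},{"translation":[0,0,0],"twist":[0,0,0],"grip":-1},{"translation":[0,0,0],"twist":[0,0,0],"grip":-1},{"translation":[0,0,0],"twist":[0,0,0],"grip":-1},{"translation":[0,0,0],"twist":[0,0,0],"grip":-1}]'
python3 - <<'E'
from h import *
go(.6454,-.0027,.0945)
E
```

```text
t: 39.65
tool_pos: [0.6456, -0.0022, 0.1091]
orientation: [2.22, 2.222, 0.0]
force: [-0.2, 0.1, -1.2]
opening: 0.0602
t 39.65 pos [ 0.6456 -0.0022  0.1091] ori [2.22  2.222 0.   ] F [-0.2  0.1 -1.2] op 0.0602
tool shift mm [-0.5 -0.2 14.6] twist [0.    0.    0.001]
```

```bash
python3 -m pendant '[{"translation":[-0.5,0,3],"twist":[0,0,0],"grip":-1},{"translation":[0,0,5],"twist":[0,0,0],"grip":-1},{"translation":[0,0,4],"twist":[0,0,0],"grip":-1},{"translation":[0,0,2],"twist":[0,0,0],"grip":-1},{"translation":[0,0,0],"twist":[0,0,0],"grip":-1},{"translation":[0,0,0],"twist":[0,0,0],"grip":-1},{"translation":[0,0,0],"twist":[0,0,0],"grip":-1},{"translation":[0,0,0],"twist":[0,0,0],"grip":-1},{"translation":[0,0,0],"twist":[0,0,0],"grip":-1},{"translation":[0,0,0],"twist":[0,0,0],"grip":-1}]'
```

```text
t: 40.65
tool_pos: [0.6461, -0.0028, 0.0946]
orientation: [2.22, 2.222, 0.001]
force: [-0.2, -0.9, -0.2]
opening: 0.0607
```

```bash
python3 -m pendant '[{"translation":[0,0,1],"twist":[0,0,0],"grip":-1},{"translation":[0,0,0],"twist":[0,0,0],"grip":-1},{"translation":[0,0,0],"twist":[0,0,0],"grip":1},{"translation":[0,0,0],"twist":[0,0,0],"grip":1},{"translation":[0,0,0],"twist":[0,0,0],"grip":1},{"translation":[0,0,0],"twist":[0,0,0],"grip":1},{"translation":[0,0,0],"twist":[0,0,0],"grip":1},{"translation":[0,0,-10],"twist":[0,0,0],"grip":1},{"translation":[0,0,-30],"twist":[0,0,0],"grip":1},{"translation":[0,0,-40],"twist":[0,0,0],"grip":1}]'
python3 -m pendant '[{"translation":[0,0,-40],"twist":[0,0,0],"grip":1},{"translation":[0,0,-15],"twist":[0,0,0],"grip":1},{"translation":[0,0,0],"twist":[0,0,0],"grip":1},{"translation":[0,0,0],"twist":[0,0,0],"grip":1},{"translation":[0,0,0],"twist":[0,0,0],"grip":1},{"translation":[0,0,0],"twist":[0,0,0],"grip":1},{"translation":[0,0,0],"twist":[0,0,0],"grip":1},{"translation":[0,0,0],"twist":[0,0,0],"grip":1},{"translation":[0,0,0],"twist":[0,0,0],"grip":1},{"translation":[0,0,0],"twist":[0,0,0],"grip":1}]'
python3 - <<'E'
from h import *
im,d,i=shot('wrist'); disc(im,d,i,.645,-.003,.106,.030)
im,d,i=shot('side','s6.png'); 
go(.468,.0875,.2)
W=world(i,d); m=(im.max(2)<60)&(np.hypot(W[...,0]-.468,W[...,1]-.088)<.04)&(W[...,2]>.14); w=W[m]; print(m.sum(),w.max(0),w.min(0))
im,d,i=shot('top'); np.savez('/tmp/t6',im=im,d=d); W=world(i,d); m=(im.max(2)<60)&(np.hypot(W[...,0]-.468,W[...,1]-.088)<.04)&(W[...,2]>.175); w=W[m]; print(m.sum(),w.max(0),w.min(0),w.mean(0))
E
```

```text
t: 41.65
tool_pos: [0.6418, -0.0025, 0.1695]
orientation: [-2.215, -2.217, 0.011]
force: [1.0, -0.1, -0.7]
opening: 0.0927
t: 42.65
tool_pos: [0.6418, -0.0025, 0.2268]
orientation: [-2.215, -2.216, 0.011]
force: [-0.4, -0.1, -0.2]
opening: 0.0934
fit [ 0.6462 -0.0032] n 786 rms 0.0011 z 0.1055
t 42.75 pos [ 0.6419 -0.0025  0.227 ] ori [-2.215 -2.217  0.011] F [-0.5 -0.6 -0.5] op 0.0927
tool shift mm [  90.1 -173.6   28.9] twist [-0.011 -0.001  0.001]
198 [0.47897477 0.10168313 0.18305425] [0.45688008 0.07845502 0.14961476]
19 [0.48947038 0.07235181 0.65011757] [0.43195141 0.05769863 0.5989059 ] [0.46098071 0.06317478 0.63866289]
```

View pics/s6.png

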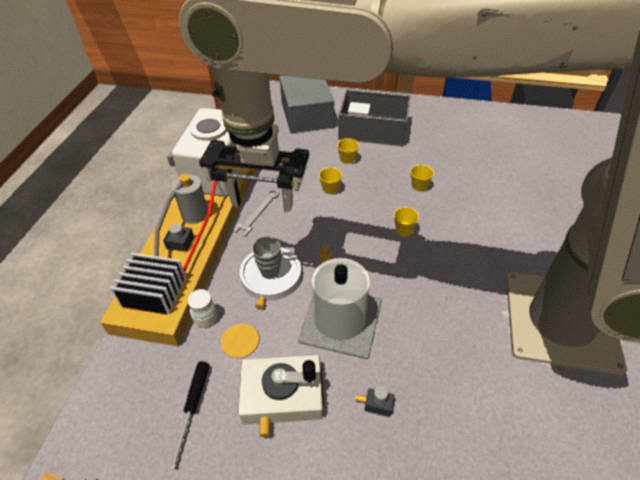

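Side view: three cups nested in the dish (268,257), bell upright on the pad with knob at (341,273). Back to the bell.

```bash
python3 -m pendant '[{"translation":[8,-14,-3],"twist":[-0.011,-0.001,0],"grip":1},{"translation":[13,-26,-1],"twist":[0,0,0],"grip":1},{"translation":[15,-30,0],"twist":[0,0,0],"grip":1},{"translation":[16,-32,0],"twist":[0,0,0],"grip":1},{"translation":[15,-30,0],"twist":[0,0,0],"grip":1},{"translation":[13,-24,0],"twist":[0,0,0],"grip":1},{"translation":[7,-11,0],"twist":[0,0,0],"grip":1},{"translation":[2,-3,0],"twist":[0,0,0],"grip":1},{"translation":[0,0,0],"twist":[0,0,0],"grip":1},{"translation":[0,0,0],"twist":[0,0,0],"grip":1}]'
python3 - <<'E'
from h import *
im,d,i=shot('wrist'); W=world(i,d)
m=(im.max(2)<60)&(np.hypot(W[...,0]-.468,W[...,1]-.088)<.03)&(W[...,2]>.176)&(W[...,2]<.187); w=W[m]; print(m.sum(),w.max(0),w.min(0),w.mean(0))
x,y=circ(w,.012).x if 0 else w[:,:2].mean(0)
go(x,y,.15)
E
```

```text
t: 43.8
tool_pos: [0.4679, 0.0885, 0.2329]
orientation: [2.218, 2.217, 0.009]
force: [-0.3, 0.2, -0.5]
opening: 0.093
1162 [0.48104946 0.09822496 0.18304117] [0.4562267  0.07371426 0.17646675] [0.46846648 0.08692825 0.18056887]
t 43.85 pos [0.468  0.0884 0.2328] ori [2.218 2.217 0.009] F [-0.4 -0.5  0. ] op 0.0931
tool shift mm [-1.5 -0.1 82.8] twist [ 0.008 -0.    -0.   ]
```

```bash
python3 -m pendant '[{"translation":[-0.5,0,10],"twist":[0.008,0,0],"grip":1},{"translation":[-0.5,0,18],"twist":[0,0,0],"grip":1},{"translation":[0,0,20],"twist":[0,0,0],"grip":1},{"translation":[0,0,16],"twist":[0,0,0],"grip":1},{"translation":[0,0,10],"twist":[0,0,0],"grip":1},{"translation":[0,0,4],"twist":[0,0,0],"grip":1},{"translation":[0,0,0],"twist":[0,0,0],"grip":1},{"translation":[0,0,0],"twist":[0,0,0],"grip":1},{"translation":[0,0,0],"twist":[0,0,0],"grip":1},{"translation":[0,0,0],"twist":[0,0,0],"grip":1}]' 40
python3 -c "
from h import *
go(.4683,.087,.149)"
```

```text
t: 44.85
tool_pos: [0.4711, 0.0847, 0.1496]
orientation: [-2.225, -2.215, 0.004]
force: [0.6, -0.2, -0.0]
opening: 0.0931
t 44.85 pos [0.4711 0.0847 0.1496] ori [-2.225 -2.215  0.004] F [ 0.6 -0.2 -0. ] op 0.0931
tool shift mm [ 2.3 -2.8  0.7] twist [-0.003  0.    -0.005]
```

```bash
python3 -m pendant '[{"translation":[2,-3,0],"twist":[-0.003,0,-0.005],"grip":1},{"translation":[0,0,0],"twist":[0,0,0],"grip":1},{"translation":[0,0,0],"twist":[0,0,0],"grip":1},{"translation":[0,0,0],"twist":[0,0,0],"grip":-1},{"translation":[0,0,0],"twist":[0,0,0],"grip":-1},{"translation":[0,0,0],"twist":[0,0,0],"grip":-1},{"translation":[0,0,0],"twist":[0,0,0],"grip":-1},{"translation":[0,0,0],"twist":[0,0,0],"grip":-1},{"translation":[0,0,0],"twist":[0,0,0],"grip":-1},{"translation":[0,0,0],"twist":[0,0,0],"grip":-1}]' 40
python3 -m pendant '[{"translation":[0,0,0],"twist":[0,0,0],"grip":-1},{"translation":[0,0,0],"twist":[0,0,0],"grip":-1},{"translation":[0,0,-6],"twist":[0,0,0],"grip":-1},{"translation":[0,0,-15],"twist":[0,0,0],"grip":-1},{"translation":[0,0,-25],"twist":[0,0,0],"grip":-1},{"translation":[0,0,-30],"twist":[0,0,0],"grip":-1},{"translation":[0,0,-30],"twist":[0,0,0],"grip":-1},{"translation":[0,0,-25],"twist":[0,0,0],"grip":-1},{"translation":[0,0,-15],"twist":[0,0,0],"grip":-1},{"translation":[0,0,-8],"twist":[0,0,0],"grip":-1}]'
python3 -c "
from h import *
go(.645,-.003,.30)"
```

```text
t: 45.85
tool_pos: [0.4687, 0.0871, 0.1513]
orientation: [2.219, 2.221, 0.003]
force: [-0.3, 0.3, 0.4]
opening: 0.0416
t: 46.85
tool_pos: [0.4657, 0.0869, 0.3145]
orientation: [-2.22, -2.222, 0.002]
force: [0.1, -0.2, -3.4]
opening: 0.0251
t 46.85 pos [0.4657 0.0869 0.3145] ori [-2.220e+00 -2.222e+00  2.000e-03] F [ 0.1 -0.2 -3.4] op 0.0251
tool shift mm [-90.1 179.2  14.3] twist [-0.001  0.001  0.001]
```

```bash
python3 -m pendant '[{"translation":[-6,12,-5],"twist":[0,0,0],"grip":-1},{"translation":[-11,22,-3],"twist":[0,0,0],"grip":-1},{"translation":[-13,26,0],"twist":[0,0,0],"grip":-1},{"translation":[-14,28,0],"twist":[0,0,0],"grip":-1},{"translation":[-14,28,0],"twist":[0,0,0],"grip":-1},{"translation":[-13,26,0],"twist":[0,0,0],"grip":-1},{"translation":[-10,19,0],"twist":[0,0,0],"grip":-1},{"translation":[-6,11,0],"twist":[0,0,0],"grip":-1},{"translation":[-2,5,0],"twist":[0,0,0],"grip":-1},{"translation":[0,0,0],"twist":[0,0,0],"grip":-1}]'
python3 -c "
from h import *
go(.645,-.003,.27)"
```

```text
t: 47.85
tool_pos: [0.6482, -0.0047, 0.3255]
orientation: [-2.217, -2.223, 0.002]
force: [0.2, 0.2, -2.7]
opening: 0.0253
t 47.85 pos [ 0.6482 -0.0047  0.3255] ori [-2.217e+00 -2.223e+00  2.000e-03] F [ 0.2  0.2 -2.7] op 0.0253
tool shift mm [ 1.7 -3.1 55.5] twist [-0.003 -0.001  0.003]
```

```bash
python3 -m pendant '[{"translation":[1,-2,8],"twist":[-0.003,0,0.003],"grip":-1},{"translation":[1,-1,12],"twist":[0,0,0],"grip":-1},{"translation":[0,0,15],"twist":[0,0,0],"grip":-1},{"translation":[0,0,12],"twist":[0,0,0],"grip":-1},{"translation":[0,0,6],"twist":[0,0,0],"grip":-1},{"translation":[0,0,2],"twist":[0,0,0],"grip":-1},{"translation":[0,0,0],"twist":[0,0,0],"grip":-1},{"translation":[0,0,0],"twist":[0,0,0],"grip":-1},{"translation":[0,0,0],"twist":[0,0,0],"grip":-1},{"translation":[0,0,0],"twist":[0,0,0],"grip":-1}]'
python3 -c "
from h import *
go(.645,-.003,.175)"
```

```text
t: 48.85
tool_pos: [0.6424, -0.0004, 0.2658]
orientation: [-2.219, -2.222, -0.001]
force: [0.2, 0.4, -3.1]
opening: 0.025
t 48.85 pos [ 6.424e-01 -4.000e-04  2.658e-01] ori [-2.219e+00 -2.222e+00 -1.000e-03] F [ 0.2  0.4 -3.1] op 0.025
tool shift mm [-2.7  2.6 90.8] twist [-0.001 -0.001  0.001]
```

```bash
python3 -m pendant '[{"translation":[-2,2,6],"twist":[0,0,0],"grip":-1},{"translation":[-1,0.5,12],"twist":[0,0,0],"grip":-1},{"translation":[0,0,15],"twist":[0,0,0],"grip":-1},{"translation":[0,0,16],"twist":[0,0,0],"grip":-1},{"translation":[0,0,16],"twist":[0,0,0],"grip":-1},{"translation":[0,0,12],"twist":[0,0,0],"grip":-1},{"translation":[0,0,6],"twist":[0,0,0],"grip":-1},{"translation":[0,0,2],"twist":[0,0,0],"grip":-1},{"translation":[0,0,0],"twist":[0,0,0],"grip":-1},{"translation":[0,0,0],"twist":[0,0,0],"grip":-1}]'
python3 -c "
from h import *
go(.645,-.003,.1593)"
```

```text
t: 49.85
tool_pos: [0.6441, -0.0039, 0.1713]
orientation: [-2.218, -2.22, 0.002]
force: [0.1, 0.1, -2.3]
opening: 0.0254
t 49.85 pos [ 0.6441 -0.0039  0.1713] ori [-2.218e+00 -2.220e+00  2.000e-03] F [ 0.1  0.1 -2.3] op 0.0254
tool shift mm [ 0.9  1.  12. ] twist [-0.003 -0.001  0.001]
```

```bash
python3 -m pendant '[{"translation":[1,1,2],"twist":[-0.002,0,0],"grip":-1},{"translation":[0,0,3],"twist":[0,0,0],"grip":-1},{"translation":[0,0,3],"twist":[0,0,0],"grip":-1},{"translation":[0,0,2],"twist":[0,0,0],"grip":-1},{"translation":[0,0,1],"twist":[0,0,0],"grip":-1},{"translation":[0,0,1],"twist":[0,0,0],"grip":-1},{"translation":[0,0,0],"twist":[0,0,0],"grip":-1},{"translation":[0,0,0],"twist":[0,0,0],"grip":-1},{"translation":[0,0,0],"twist":[0,0,0],"grip":-1},{"translation":[0,0,0],"twist":[0,0,0],"grip":-1}]'
```

```text
t: 50.85
tool_pos: [0.6468, -0.0028, 0.1612]
orientation: [2.219, 2.221, 0.005]
force: [1.1, 1.2, -3.2]
opening: 0.0255
```

```bash
python3 -m pendant '[{"translation":[0,-1,1],"twist":[0,0,0],"grip":-1},{"translation":[0,0,1],"twist":[0.004,0,0],"grip":-1},{"translation":[0,0,1],"twist":[0,0,0],"grip":-1},{"translation":[0,0,0],"twist":[0,0,0],"grip":-1},{"translation":[0,0,0],"twist":[0,0,0],"grip":-1},{"translation":[0,0,0],"twist":[0,0,0],"grip":-1},{"translation":[0,0,0],"twist":[0,0,0],"grip":-1},{"translation":[0,0,0],"twist":[0,0,0],"grip":-1},{"translation":[0,0,0],"twist":[0,0,0],"grip":-1},{"translation":[0,0,0],"twist":[0,0,0],"grip":-1}]'
```

```text
t: 51.85
tool_pos: [0.6462, -0.0028, 0.1593]
orientation: [-2.22, -2.222, -0.002]
force: [0.1, 0.5, -2.2]
opening: 0.0252
```

```bash
python3 -m pendant '[{"translation":[0,-0.5,1],"twist":[0,0,0],"grip":-1},{"translation":[0,0,1],"twist":[0,0,0],"grip":-1},{"translation":[0,0,0],"twist":[0,0,0],"grip":-1},{"translation":[0,0,0],"twist":[0,0,0],"grip":1},{"translation":[0,0,0],"twist":[0,0,0],"grip":1},{"translation":[0,0,0],"twist":[0,0,0],"grip":1},{"translation":[0,0,0],"twist":[0,0,0],"grip":1},{"translation":[0,0,0],"twist":[0,0,0],"grip":1},{"translation":[0,0,0],"twist":[0,0,0],"grip":1},{"translation":[0,0,0],"twist":[0,0,0],"grip":1}]'
python3 -m pendant '[{"translation":[0,0,-10],"twist":[0,0,0],"grip":1},{"translation":[0,0,-25],"twist":[0,0,0],"grip":1},{"translation":[0,0,-35],"twist":[0,0,0],"grip":1},{"translation":[0,0,-25],"twist":[0,0,0],"grip":1},{"translation":[0,0,-5],"twist":[0,0,0],"grip":1},{"translation":[0,0,0],"twist":[0,0,0],"grip":1},{"translation":[0,0,0],"twist":[0,0,0],"grip":1},{"translation":[0,0,0],"twist":[0,0,0],"grip":1},{"translation":[0,0,0],"twist":[0,0,0],"grip":1},{"translation":[0,0,0],"twist":[0,0,0],"grip":1}]'
python3 - <<'E'
from h import *
for n in ('wrist','side'):
    im,d,i=shot(n,n+'7.png'); W=world(i,d)
    m=(im.max(2)<60)&(np.hypot(W[...,0]-.645,W[...,1]+.003)<.03)&(W[...,2]>.16)&(W[...,2]<.2); w=W[m]; t=w[w[:,2]>.184]; print(m.sum(),np.percentile(w[:,2],[50,90,98]),t.max(0),t.min(0),t.mean(0))
go(.4945,.263,.25)
E
```

```text
t: 52.85
tool_pos: [0.6471, -0.0029, 0.1598]
orientation: [2.218, 2.221, 0.006]
force: [-0.1, -0.2, -0.9]
opening: 0.0766
t: 53.85
tool_pos: [0.6442, -0.0028, 0.2599]
orientation: [-2.218, -2.221, 0.001]
force: [0.8, 0.7, -0.1]
opening: 0.093
1254 [0.18839228 0.18951876 0.19006025] [0.65837378 0.00859731 0.19122475] [ 0.63445027 -0.01552997  0.18401422] [ 0.64641929 -0.00272296  0.18851813]
166 [0.18351198 0.18921198 0.19050561] [0.65595546 0.01222535 0.19110269] [ 0.63481484 -0.01040232  0.18436507] [0.64513264 0.00163249 0.18792681]
t 53.95 pos [ 0.6442 -0.0028  0.26  ] ori [-2.218e+00 -2.221e+00  1.000e-03] F [ 0.6  0.1 -0.3] op 0.0928
tool shift mm [ 265.9 -149.4   10.8] twist [-0.003 -0.001  0.001]
```

View pics/side7.png

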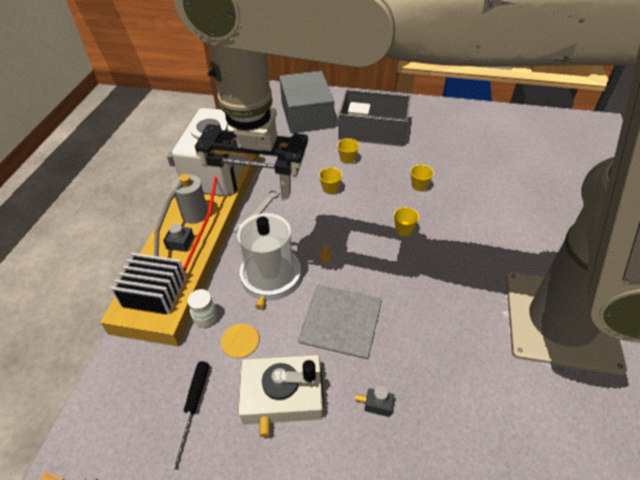

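Bell seated in the dish (268,255), knob top at 189 mm = 18+171: fully down. Now the pump.

```bash
python3 -m pendant '[{"translation":[15,-9,0],"twist":[0,0,0],"grip":1},{"translation":[30,-17,0],"twist":[0,0,0],"grip":1},{"translation":[36,-20,0],"twist":[0,0,0],"grip":1},{"translation":[36,-20,0],"twist":[0,0,0],"grip":1},{"translation":[36,-20,0],"twist":[0,0,0],"grip":1},{"translation":[36,-20,0],"twist":[0,0,0],"grip":1},{"translation":[30,-17,0],"twist":[0,0,0],"grip":1},{"translation":[22,-12,0],"twist":[0,0,0],"grip":1},{"translation":[8,-4,0],"twist":[0,0,0],"grip":1},{"translation":[0,0,0],"twist":[0,0,0],"grip":1}]'
python3 - <<'E'
from h import *
im,d,i=shot('wrist','w8.png'); W=world(i,d)
m=(im.max(2)<70)&(np.hypot(W[...,0]-.4945,W[...,1]-.263)<.03)&(W[...,2]>.116)&(W[...,2]<.132); w=W[m]; print('handle',m.sum(),w.max(0),w.min(0),w.mean(0))
m=(W[...,2]>.045)&(W[...,2]<.055)&(np.hypot(W[...,0]-.549,W[...,1]-.271)<.11); rr=cv2.minAreaRect((W[m][:,:2]*1000).astype(np.float32)); print('pump',rr)
m=(W[...,2]>.06)&(np.hypot(W[...,0]-.549,W[...,1]-.271)<.03); w=W[m]; print('hub',m.sum(),np.percentile(w[:,2],[5,50,95]),w.mean(0))
go(.4945,.263,.15)
E
```

```text
t: 54.95
tool_pos: [0.4928, 0.2604, 0.2592]
orientation: [-2.215, -2.219, 0.001]
force: [-0.3, -0.4, -0.0]
opening: 0.0932
handle 590 [0.50653574 0.27427311 0.12757406] [0.48356707 0.25262636 0.11606446] [0.49484982 0.26401555 0.12521797]
pump ((549.7672729492188, 268.734130859375), (150.1765899658203, 110.32787322998047), 14.219339370727539)
hub 32706 [0.06526452 0.36071421 0.37783231] [0.54184068 0.28095737 0.32946899]
t 55.0 pos [0.4932 0.2598 0.2592] ori [-2.216e+00 -2.218e+00  1.000e-03] F [-0.2  0.   0.1] op 0.0931
tool shift mm [  2.7   1.9 109.2] twist [-0.005 -0.004  0.001]
```

View pics/w8.png

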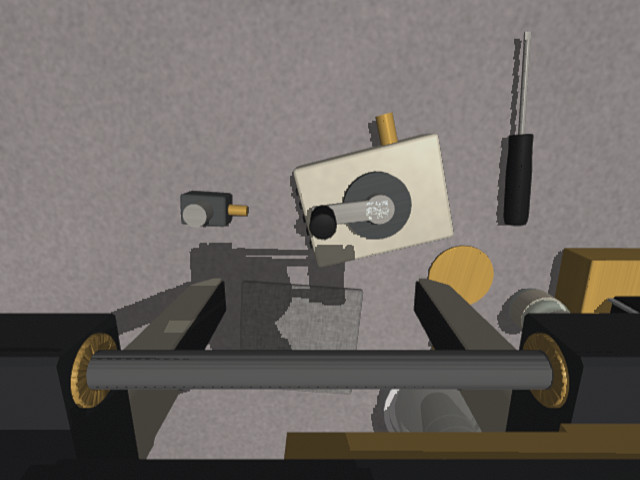

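```bash
python3 -m pendant '[{"translation":[3,2,10],"twist":[-0.005,-0.004,0],"grip":-0.05},{"translation":[0,0,18],"twist":[0,0,0],"grip":-0.05},{"translation":[0,0,22],"twist":[0,0,0],"grip":-0.05},{"translation":[0,0,22],"twist":[0,0,0],"grip":-0.05},{"translation":[0,0,16],"twist":[0,0,0],"grip":-0.05},{"translation":[0,0,10],"twist":[0,0,0],"grip":-0.05},{"translation":[0,0,3],"twist":[0,0,0],"grip":-0.05},{"translation":[0,0,0],"twist":[0,0,0],"grip":-0.05},{"translation":[0,0,0],"twist":[0,0,0],"grip":-0.05},{"translation":[0,0,0],"twist":[0,0,0],"grip":-0.05}]' 25
python3 - <<'E'
from h import *
z=np.load('/tmp/top.npz'); i=robot.camera_info('top'); W=world(i,z['d'])
m=(np.hypot(W[...,0]-.5495,W[...,1]-.270)<.02); print('hub z',np.percentile(W[m][:,2],[5,50,95,100]).round(3))
go(.4947,.2635,.089)
E
```

```text
t: 56.0
tool_pos: [0.5011, 0.2549, 0.1515]
orientation: [2.231, 2.206, -0.0]
force: [0.0, 0.2, -0.3]
opening: 0.0444
hub z [0.063 0.079 0.083 0.088]
t 56.0 pos [0.5011 0.2549 0.1515] ori [ 2.231  2.206 -0.   ] F [ 0.   0.2 -0.3] op 0.0444
tool shift mm [ 8.7 -6.6 62.5] twist [ 0.003  0.003 -0.011]
```

```bash
python3 -m pendant '[{"translation":[5,-4,0],"twist":[0.003,0.003,-0.011],"grip":-0.05},{"translation":[3,-2,5],"twist":[0,0,0],"grip":-0.05},{"translation":[0,0,6],"twist":[0,0,0],"grip":-0.05},{"translation":[0,0,5],"twist":[0,0,0],"grip":-0.05},{"translation":[0,0,0],"twist":[0,0,0],"grip":-0.05},{"translation":[0,0,0],"twist":[0,0,0],"grip":-0.05},{"translation":[0,0,0],"twist":[0,0,0],"grip":-0.05},{"translation":[0,0,0],"twist":[0,0,0],"grip":-0.05},{"translation":[0,0,0],"twist":[0,0,0],"grip":-0.05},{"translation":[0,0,0],"twist":[0,0,0],"grip":-0.05}]'
python3 - <<'E'
from h import *
go(.4947,.2635,.092)
E
```

```text
t: 57.0
tool_pos: [0.4957, 0.2646, 0.1363]
orientation: [2.219, 2.223, 0.005]
force: [-0.4, 0.3, -0.7]
opening: 0.0443
t 57.0 pos [0.4957 0.2646 0.1363] ori [2.219 2.223 0.005] F [-0.4  0.3 -0.7] op 0.0443
tool shift mm [-1.1 -1.1 44.3] twist [ 0.003 -0.001  0.002]
```

```bash
python3 -m pendant '[{"translation":[-1,-1,6],"twist":[0.003,0,0.002],"grip":-0.05},{"translation":[0,0,10],"twist":[0,0,0],"grip":-0.05},{"translation":[0,0,12],"twist":[0,0,0],"grip":-0.05},{"translation":[0,0,10],"twist":[0,0,0],"grip":-0.05},{"translation":[0,0,4],"twist":[0,0,0],"grip":-0.05},{"translation":[0,0,0],"twist":[0,0,0],"grip":-0.05},{"translation":[0,0,0],"twist":[0,0,0],"grip":-1},{"translation":[0,0,0],"twist":[0,0,0],"grip":-1},{"translation":[0,0,0],"twist":[0,0,0],"grip":-1},{"translation":[0,0,0],"twist":[0,0,0],"grip":-1}]' 25
python3 -m pendant '[{"translation":[0,0,0],"twist":[0,0,0],"grip":-1},{"translation":[0,0,0],"twist":[0,0,0],"grip":-1},{"translation":[0,0,0],"twist":[0,0,0],"grip":-1},{"translation":[0,0,0],"twist":[0,0,0],"grip":-1},{"translation":[0,0,0],"twist":[0,0,0],"grip":-1},{"translation":[0,0,0],"twist":[0,0,0],"grip":-1},{"translation":[0,0,0],"twist":[0,0,0],"grip":-1},{"translation":[0,0,0],"twist":[0,0,0],"grip":-1},{"translation":[0,0,0],"twist":[0,0,0],"grip":-1},{"translation":[0,0,0],"twist":[0,0,0],"grip":-1}]' 25
cat >> h.py <<'E'
def crank(step,n=10,c=(.5495,.270),z=.092):
    s=st(); M=R.from_rotvec(s['orientation']).as_matrix(); p=np.array(s['tool_pos'])
    v=p[:2]-c; b=np.arctan2(v[1],v[0]); print('bearing',np.degrees(b).round(1),'r',np.hypot(*v).round(4))
    q=p.copy(); q[2]=p[2]
    for k in range(n):
        b-=np.radians(step); t=np.array([c[0]+.055*np.cos(b),c[1]+.055*np.sin(b),z]); print((M.T@(t-q)*1000).round(0).astype(int).tolist(),end=' '); q=t
    print('twist',R.from_matrix(M.T@np.array([[0,1,0],[1,0,0],[0,0,-1.]])).as_rotvec().round(3))
E
python3 -c "
from h import *
crank(15)"
```

```text
t: 58.0
tool_pos: [0.4946, 0.2632, 0.0896]
orientation: [-2.221, -2.22, -0.0]
force: [2.9, -0.7, -5.0]
opening: 0.0234
t: 59.0
tool_pos: [0.4946, 0.2632, 0.0896]
orientation: [-2.222, -2.22, -0.001]
force: [2.0, -0.0, -3.8]
opening: 0.0234
t 59.0 pos [0.4946 0.2632 0.0896] ori [-2.222e+00 -2.220e+00 -1.000e-03] F [ 2.  -0.  -3.8] op 0.0234
bearing -172.9 r 0.0554
[14, 0, -2] [14, 4, 0] [12, 7, 0] [10, 10, 0] [7, 12, 0] [4, 14, 0] [0, 14, 0] [-4, 14, 0] [-7, 12, 0] [-10, 10, 0] twist [-0.    -0.001 -0.001]
```

```bash
python3 -m pendant '[{"translation":[14,0,-1],"twist":[0,0,0],"grip":-1},{"translation":[14,4,-1],"twist":[0,0,0],"grip":-1},{"translation":[12,7,0],"twist":[0,0,0],"grip":-1},{"translation":[10,10,0],"twist":[0,0,0],"grip":-1},{"translation":[7,12,0],"twist":[0,0,0],"grip":-1},{"translation":[4,14,0],"twist":[0,0,0],"grip":-1},{"translation":[0,14,0],"twist":[0,0,0],"grip":-1},{"translation":[-4,14,0],"twist":[0,0,0],"grip":-1},{"translation":[-7,12,0],"twist":[0,0,0],"grip":-1},{"translation":[-10,10,0],"twist":[0,0,0],"grip":-1}]'
python3 -c "
from h import *
crank(15)"
```

```text
t: 60.0
tool_pos: [0.5897, 0.3071, 0.0895]
orientation: [-2.218, -2.223, 0.025]
force: [-4.0, -0.2, -0.7]
opening: 0.0237
t 60.0 pos [0.5897 0.3071 0.0895] ori [-2.218 -2.223  0.025] F [-4.  -0.2 -0.7] op 0.0237
bearing 42.7 r 0.0547
[-12, 8, -2] [-13, 5, 0] [-14, 1, 0] [-14, -2, 0] [-13, -6, 0] [-11, -9, 0] [-8, -12, 0] [-5, -13, 0] [-1, -14, 0] [2, -14, 0] twist [-0.012  0.01   0.002]
```

```bash
python3 -m pendant '[{"translation":[-12,8,-1],"twist":[-0.006,0.005,0],"grip":-1},{"translation":[-13,5,-1],"twist":[-0.006,0.005,0],"grip":-1},{"translation":[-14,1,0],"twist":[0,0,0],"grip":-1},{"translation":[-14,-2,0],"twist":[0,0,0],"grip":-1},{"translation":[-13,-6,0],"twist":[0,0,0],"grip":-1},{"translation":[-11,-9,0],"twist":[0,0,0],"grip":-1},{"translation":[-8,-12,0],"twist":[0,0,0],"grip":-1},{"translation":[-5,-13,0],"twist":[0,0,0],"grip":-1},{"translation":[-1,-14,0],"twist":[0,0,0],"grip":-1},{"translation":[2,-14,0],"twist":[0,0,0],"grip":-1}]'
python3 -c "
from h import *
crank(15)"
```

```text
t: 61.0
tool_pos: [0.5289, 0.2182, 0.0897]
orientation: [-2.209, -2.211, -0.022]
force: [11.9, 22.6, -17.6]
opening: 0.0235
t 61.0 pos [0.5289 0.2182 0.0897] ori [-2.209 -2.211 -0.022] F [ 11.9  22.6 -17.6] op 0.0235
bearing -111.7 r 0.0558
[8, -12, -2] [10, -10, 0] [12, -7, 0] [14, -4, 0] [14, 0, 0] [14, 4, 0] [13, 7, 0] [10, 10, 0] [7, 12, 0] [4, 14, 0] twist [-0.001 -0.021  0.001]
```

```bash
python3 -m pendant '[{"translation":[9,-11,-1],"twist":[0,-0.01,0],"grip":-1},{"translation":[10,-10,-1],"twist":[0,-0.01,0],"grip":-1},{"translation":[12,-7,0],"twist":[0,0,0],"grip":-1},{"translation":[14,-4,0],"twist":[0,0,0],"grip":-1},{"translation":[14,0,0],"twist":[0,0,0],"grip":-1},{"translation":[14,4,0],"twist":[0,0,0],"grip":-1},{"translation":[13,7,0],"twist":[0,0,0],"grip":-1},{"translation":[10,10,0],"twist":[0,0,0],"grip":-1},{"translation":[7,12,0],"twist":[0,0,0],"grip":-1},{"translation":[4,14,0],"twist":[0,0,0],"grip":-1}]'
python3 -c "
from h import *
crank(15)"
```

```text
t: 62.0
tool_pos: [0.5368, 0.3234, 0.0896]
orientation: [-2.223, -2.218, 0.015]
force: [-3.0, -4.0, -2.1]
opening: 0.0233
t 62.0 pos [0.5368 0.3234 0.0896] ori [-2.223 -2.218  0.015] F [-3.  -4.  -2.1] op 0.0233
bearing 103.3 r 0.0549
[2, 14, -2] [-2, 14, 0] [-6, 13, 0] [-9, 11, 0] [-12, 8, 0] [-13, 5, 0] [-14, 1, 0] [-14, -2, 0] [-13, -6, 0] [-11, -9, 0] twist [-0.008  0.006 -0.002]
```

```bash
python3 -m pendant '[{"translation":[2,14,-1],"twist":[-0.008,0.006,0],"grip":-1},{"translation":[-2,14,-1],"twist":[0,0,0],"grip":-1},{"translation":[-6,13,0],"twist":[0,0,0],"grip":-1},{"translation":[-9,11,0],"twist":[0,0,0],"grip":-1},{"translation":[-12,8,0],"twist":[0,0,0],"grip":-1},{"translation":[-13,5,0],"twist":[0,0,0],"grip":-1},{"translation":[-14,1,0],"twist":[0,0,0],"grip":-1},{"translation":[-14,-2,0],"twist":[0,0,0],"grip":-1},{"translation":[-13,-6,0],"twist":[0,0,0],"grip":-1},{"translation":[-11,-9,0],"twist":[0,0,0],"grip":-1}]'
python3 -c "
from h import *
crank(15)"
```

```text
t: 63.0
tool_pos: [0.5853, 0.2277, 0.0896]
orientation: [-2.216, -2.215, 0.007]
force: [-7.3, 12.8, -3.4]
opening: 0.0233
t 63.0 pos [0.5853 0.2277 0.0896] ori [-2.216 -2.215  0.007] F [-7.3 12.8 -3.4] op 0.0233
bearing -49.8 r 0.0554
[-7, -12, -2] [-4, -14, 0] [-1, -14, 0] [3, -14, 0] [7, -13, 0] [10, -11, 0] [12, -8, 0] [14, -4, 0] [14, -1, 0] [14, 3, 0] twist [-0.009 -0.003 -0.001]
```

```bash
python3 -m pendant '[{"translation":[-6,-12,-1],"twist":[-0.005,-0.002,0],"grip":-1},{"translation":[-3,-14,0],"twist":[0,0,0],"grip":-1},{"translation":[0,-14,0],"twist":[0,0,0],"grip":-1},{"translation":[4,-13,0],"twist":[0,0,0],"grip":-1},{"translation":[7,-12,0],"twist":[0,0,0],"grip":-1},{"translation":[10,-10,0],"twist":[0,0,0],"grip":-1},{"translation":[12,-7,0],"twist":[0,0,0],"grip":-1},{"translation":[14,-4,0],"twist":[0,0,0],"grip":-1},{"translation":[14,0,0],"twist":[0,0,0],"grip":-1},{"translation":[14,4,0],"twist":[0,0,0],"grip":-1}]'
python3 -c "
from h import *
crank(15)"
```

```text
t: 64.0
tool_pos: [0.4962, 0.2839, 0.0897]
orientation: [2.23, 2.21, -0.013]
force: [-4.0, -2.7, -0.9]
opening: 0.0234
t 64.0 pos [0.4962 0.2839 0.0897] ori [ 2.23   2.21  -0.013] F [-4.  -2.7 -0.9] op 0.0234
bearing 165.4 r 0.0551
[13, 5, -2] [12, 9, 0] [9, 11, 0] [6, 13, 0] [2, 14, 0] [-2, 14, 0] [-5, 13, 0] [-9, 12, 0] [-11, 9, 0] [-13, 6, 0] twist [-0.005  0.007 -0.009]
```

```bash
python3 -m pendant '[{"translation":[13,5,-1],"twist":[-0.005,0.007,-0.009],"grip":-1},{"translation":[12,9,0],"twist":[0,0,0],"grip":-1},{"translation":[9,11,0],"twist":[0,0,0],"grip":-1},{"translation":[6,13,0],"twist":[0,0,0],"grip":-1},{"translation":[2,14,0],"twist":[0,0,0],"grip":-1},{"translation":[-2,14,0],"twist":[0,0,0],"grip":-1},{"translation":[-5,13,0],"twist":[0,0,0],"grip":-1},{"translation":[-9,12,0],"twist":[0,0,0],"grip":-1},{"translation":[-11,9,0],"twist":[0,0,0],"grip":-1},{"translation":[-13,6,0],"twist":[0,0,0],"grip":-1}]'
python3 -c "
from h import *
crank(15)"
```

```text
t: 65.0
tool_pos: [0.602, 0.286, 0.0896]
orientation: [2.211, 2.228, -0.018]
force: [-9.9, 0.5, 0.5]
opening: 0.0233
t 65.0 pos [0.602  0.286  0.0896] ori [ 2.211  2.228 -0.018] F [-9.9  0.5  0.5] op 0.0233
bearing 16.9 r 0.0549
[-14, 2, -2] [-14, -1, 0] [-13, -5, 0] [-12, -8, 0] [-9, -11, 0] [-6, -13, 0] [-2, -14, 0] [2, -14, 0] [5, -13, 0] [8, -12, 0] twist [-0.006  0.01   0.008]
```

```bash
python3 -m pendant '[{"translation":[-14,2,-1],"twist":[-0.006,0.01,0.008],"grip":-1},{"translation":[-14,-1,0],"twist":[0,0,0],"grip":-1},{"translation":[-13,-5,0],"twist":[0,0,0],"grip":-1},{"translation":[-12,-8,0],"twist":[0,0,0],"grip":-1},{"translation":[-9,-11,0],"twist":[0,0,0],"grip":-1},{"translation":[-6,-12,0],"twist":[0,0,0],"grip":-1},{"translation":[-2,-13,0],"twist":[0,0,0],"grip":-1},{"translation":[2,-13,0],"twist":[0,0,0],"grip":-1},{"translation":[6,-12,0],"twist":[0,0,0],"grip":-1},{"translation":[8,-11,0],"twist":[0,0,0],"grip":-1}]'
python3 -c "
from h import *
crank(9)"
```

```text
t: 66.0
tool_pos: [0.5165, 0.2256, 0.0898]
orientation: [-2.226, -2.215, -0.016]
force: [4.0, 0.9, -8.8]
opening: 0.0232
t 66.0 pos [0.5165 0.2256 0.0898] ori [-2.226 -2.215 -0.016] F [ 4.   0.9 -8.8] op 0.0232
bearing -126.6 r 0.0553
[6, -6, -2] [7, -6, 0] [7, -4, 0] [8, -3, 0] [8, -2, 0] [9, -1, 0] [9, 1, 0] [8, 2, 0] [8, 3, 0] [7, 5, 0] twist [ 0.006 -0.008 -0.005]
```

```bash
python3 -m pendant '[{"translation":[6,-6,-1],"twist":[0.006,-0.008,-0.005],"grip":-1},{"translation":[7,-6,0],"twist":[0,0,0],"grip":-1},{"translation":[7,-4,0],"twist":[0,0,0],"grip":-1},{"translation":[8,-3,0],"twist":[0,0,0],"grip":-1},{"translation":[6,-1,0],"twist":[0,0,0],"grip":-1},{"translation":[0,0,0],"twist":[0,0,0],"grip":-1},{"translation":[0,0,0],"twist":[0,0,0],"grip":-1},{"translation":[0,0,0],"twist":[0,0,0],"grip":-1},{"translation":[0,0,0],"twist":[0,0,0],"grip":-1},{"translation":[0,0,0],"twist":[0,0,0],"grip":-1}]'
python3 -c "
from h import *
crank(3)"
```

```text
t: 67.0
tool_pos: [0.4951, 0.2601, 0.0898]
orientation: [2.219, 2.22, -0.002]
force: [-0.9, -0.2, -6.9]
opening: 0.0234
t 67.0 pos [0.4951 0.2601 0.0898] ori [ 2.219e+00  2.220e+00 -2.000e-03] F [-0.9 -0.2 -6.9] op 0.0234
bearing -169.7 r 0.0552
[3, 0, -2] [3, 0, 0] [3, 0, 0] [3, 0, 0] [3, 0, 0] [3, 0, 0] [3, 0, 0] [3, 1, 0] [3, 1, 0] [3, 1, 0] twist [0.001 0.003 0.   ]
```

Bearing 190.3° after three turns, between the start (187.1°) and the zero (194.2°). Release and rise.

```bash
python3 -m pendant '[{"translation":[0,0,0],"twist":[0,0,0],"grip":-0.05},{"translation":[0,0,0],"twist":[0,0,0],"grip":-0.05},{"translation":[0,0,0],"twist":[0,0,0],"grip":-0.05},{"translation":[0,0,0],"twist":[0,0,0],"grip":-0.05},{"translation":[0,0,0],"twist":[0,0,0],"grip":-0.05},{"translation":[0,0,-10],"twist":[0,0,0],"grip":-0.05},{"translation":[0,0,-25],"twist":[0,0,0],"grip":-0.05},{"translation":[0,0,-35],"twist":[0,0,0],"grip":-0.05},{"translation":[0,0,-35],"twist":[0,0,0],"grip":-0.05},{"translation":[0,0,-20],"twist":[0,0,0],"grip":-0.05}]'
python3 -m pendant '[{"translation":[0,0,-15],"twist":[0,0,0],"grip":-0.05},{"translation":[0,0,0],"twist":[0,0,0],"grip":-0.05},{"translation":[0,0,0],"twist":[0,0,0],"grip":-0.05},{"translation":[0,0,0],"twist":[0,0,0],"grip":-0.05},{"translation":[0,0,0],"twist":[0,0,0],"grip":-0.05},{"translation":[0,0,0],"twist":[0,0,0],"grip":-0.05},{"translation":[0,0,0],"twist":[0,0,0],"grip":-0.05},{"translation":[0,0,0],"twist":[0,0,0],"grip":-0.05},{"translation":[0,0,0],"twist":[0,0,0],"grip":-0.05},{"translation":[0,0,0],"twist":[0,0,0],"grip":-0.05}]'
python3 - <<'E'
from h import *
im,d,i=shot('wrist'); W=world(i,d)
m=(im.max(2)<70)&(np.hypot(W[...,0]-.4945,W[...,1]-.263)<.03)&(W[...,2]>.116)&(W[...,2]<.132); w=W[m]; print('handle',m.sum(),w.mean(0))
im,d,i=shot('side','s9.png'); W=world(i,d)
m=(im.max(2)<60)&(np.hypot(W[...,0]-.645,W[...,1]+.003)<.03)&(W[...,2]>.16)&(W[...,2]<.2); w=W[m]; t=w[w[:,2]>.184]; print('knob',m.sum(),np.percentile(w[:,2],[50,90,98]),t.mean(0))
E
```

```text
t: 68.0
tool_pos: [0.4954, 0.2605, 0.2221]
orientation: [2.219, 2.22, 0.002]
force: [-0.4, 0.1, 1.1]
opening: 0.0441
t: 69.0
tool_pos: [0.4953, 0.2605, 0.2394]
orientation: [2.219, 2.219, 0.004]
force: [0.1, 0.4, 0.6]
opening: 0.0444
handle 673 [0.49526846 0.2610792  0.12514903]
knob 131 [0.18364822 0.18898935 0.19056696] [0.64645601 0.00243749 0.18810451]
```

View pics/s9.png

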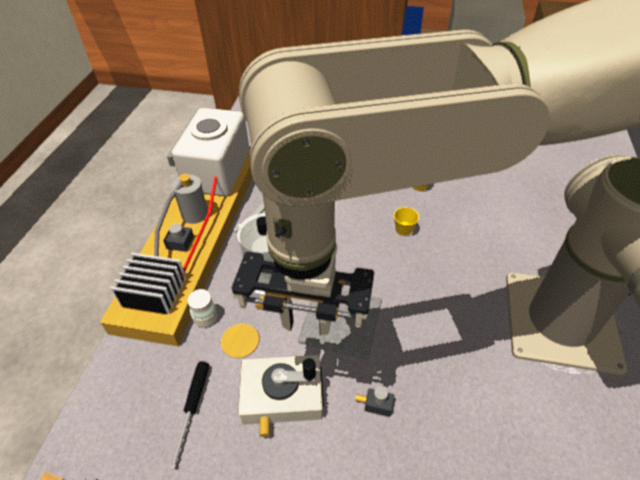

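Crank handle (309,370) is back at its start, the gripper is clear of everything, and the bell's knob is still at 189 mm. Handing in.

```bash
python3 -c "
from plant import robot
print(robot.close_job())"
```

```text
the job is handed in; nothing more can be done
None
```

The job is done and handed in at about 69 s; the hand-in gave no verdict.

I parked the bell on the pad and nested the three steel cups in the middle of the dish. Cup 1 had been knocked about 33 mm aside, so I found it again before gripping it. I then stood the bell back over the stack, turned the crank three turns clockwise, let go and lifted clear. The four yellow look-alikes were left alone.

My last checks:
- **Stack:** before the bell went back, the top rim was at 105.5 mm (about 106 mm expected for three nested cups). It was centred about 1 mm from my estimate of the dish centre. I did not measure it again under the bell.
- **Bell:** the knob's top is at 189 mm, which is 18 + 171 mm, so the bell is fully down. The wrist camera put it within about 2 mm of the dish centre. The side camera put the knob about 5 mm off in y, but it sees only one flank of the knob.
- **Crank:** the handle finished at a bearing of about 190°. It started at 187°, and the crank's zero is near 194°. By my count that is about 18.9 rad.
- **Forces:** the highest reading I saw was about 31 N in total at the wrist, during cranking.
- **Bystanders:** I did not measure their positions at the end. The jar, disc, screwdriver and valve looked unmoved in the final side view. The arm hid the wrench and the fitting there; they looked in place in the side view before cranking.

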